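# Set out the harbour ornaments in the slant-front display case

### The arm

A 6-joint arm with a two-finger parallel gripper is mounted at the origin on the work surface. World frame = base frame: x ahead of the robot, y to its left, z up, the work surface at z = 0. Lengths are in m, angles in rad, forces in N, time in s.
With the tool pointing down it reaches from about 0.25 to 0.8 m from the base axis. Payload 3.9 kg.
Tool frame: the origin (TCP) lies on the centre line of the jaws, within the pads' length; the fingertips stand 8 mm ahead of it and the grasp point (between the pads) lies 11 mm behind it (finger_overhang is the distance from the TCP to the fingertips, in m); z points along the fingers, y is the direction in which the jaws open and shut (so a half turn about z gives the same grasp; the last joint's range is limited). The gripper opens to 85 mm and grips with 20 to 120 N. Pads are 22 mm wide; open, the fingers measure 114 mm over their backs; the gripper's body (76 mm by 85 mm) begins 54 mm behind the grasp point. The pads swing forward as they close: fully open they stand 13 mm farther back than shut.
Start: joints at [1.336, 0.26, -0.138, 1.173, 0, 1.571], TCP at [0.122, 0.511, 0.239] pointing down, gripper open.
Joint ranges: [-2.78, 2.78], [-0.83, 1.72], [-1.28, 1.37], [-1.9, 2.12], [-1.57, 1.48], [-3.14, 3.14]. Speed limits (rad/s): [2.57, 2.57, 3.14, 3.14, 3.14, 3.14].

### API

Orientations are given as a unit quaternion [w, x, y, z].
In Python, from plant import * gives the robot as it stands.
- The arm moves only by the tool apply_moves, never from a script. Its argument "plan" is a list of rows, each an object with "linear": the shift along the world's x, y, z in m, a list of three; "roll": the turn about the world's z in degrees. A call has exactly 8 rows; each row is the pose to reach, as a shift and turn from the pose measured when the call began; what a row does not reach only later rows make up. A row lasts 1/10 s, in which the tool goes at most 50 mm and 8.59 degrees, less where a joint would pass 70% of its speed; a pose out of reach is approached as far as the arm can. A call with a gripper value outside its range is refused whole. "gripper" is the closure, from -1 (fully open) to 1 (shut), set as the call begins (left out, the last holds). The fingers move at their own pace and stop on an object; "grip_force" is the grip in N (left out, the last holds). Time passes only in rows, so rows that repeat a pose let the fingers close, or fill a call up. It gives the time, the measured TCP pose, the force and the opening at its end, in the units of the state.
- read_state(): the state, without advancing time (a new reading comes with each control period).
- snapshot(name): name is "side" or "top" or "wrist"; returns a dict with "color" (384x512x3 uint8, red, green, blue), "K" (3x3 intrinsics, pixels), "k1" (the pictures are not rectified: a ray, as slopes to the right and down, at radius r is drawn at 1 + k1 r^2 times it, then the intrinsics apply), "eye" and "attitude" of the camera in the world; the wrist camera has in their place "tool_from_camera" (4x4, takes a point from camera to tool coordinates, whose origin is the TCP and whose axes are the flange's). Camera axes: x right, y down, z forward; pixel columns grow to the right and rows downward; lengths in m; the calibration is good to about 2 mm. A picture is of the moment at which its call begins: read the wrist's pose just before it. There is no depth.
- finish_job(): hands the job in, once; it reports no verdict.
The state is a dict: "time": time; "joint_positions": joint angles; "joint_velocities": joint speeds; "tau": joint torques, N m; "tool_pos": TCP position; "ee_rot": TCP orientation; "wrist_force": force on the tool from outside, world axes, zero at the start; "ft_torque": the same for the moment, N m; "grip_width": finger opening in m.
Only numpy, scipy, OpenCV 4.12 (cv2) and the standard library are available. Lean on these libraries where they do the work, as an engineer would, in place of code of your own. Each camera call takes 0.05 s, during which the arm holds its last target.

### The job

Lower the display case's bottom-hinged front all the way, then feel across the floor of the grey storage box for the loose round riser and take it out. Set the riser flat on the floor of the case, stand the lighthouse upright on it, stand the other ornaments that are on the shelf upright on the case floor, and swing the front back up until it is fully shut. Leave the pen cup, the mug and the card box where they are.

Things in the scene. Friction and masses are not known exactly. Their poses are not given: they have to be found in the camera images.
- case: Slant-front display case, fixed: wooden frame, clear acrylic panes, 176 deep (x) x 400 wide (y) x 165 high mm. The sloping front is also its only cover; a 35 mm hand gap lies between the shut front's upper edge and the back pane. Origin: centre of the underside; x from front (robot side) to back. Front sill 62 mm high; back pane and rear posts 165 mm high.
- case_floor (a point): Centre of the case's inside floor, on its surface, 14 mm above the shelf; axes as case. The floor reaches from x = -78 to +80 mm and y = -190 to +190 mm. With the front shut the headroom over the floor is 48 mm at x = -80 mm and grows 1.19 mm per mm towards the back.
- case_hinge (a point): Hinge line of the front, along y, on the sill: x = -80 mm, z = 62 mm in the case's frame.
- door (a joint): Angle of the bottom-hinged front: 0 = shut (leaning back 0.698 rad from upright, over the case), growing as it is pulled towards the robot and down; 2.269 = fully down, level in front of the case, 62 mm above the shelf. 0.32 kg, damped hinge with 0.1 N m of friction: let go on the case side of upright it sinks shut, on the robot's side it sinks down.
- door_rail (a point): Middle of the front's pull rail: a round bar 12 mm in diameter along the case's y, free over 110 mm, 183 mm from the hinge line at the front's upper edge. Next to it the front has a hand slot 34 x 110 mm, so that the bar can be pinched from above with a finger on each side at any angle of the front, and can turn between the fingers.
- storage_box: Deep opaque grey steel storage box, open on top, fixed: outside 270 (x) x 170 (y) x 70 mm high, walls and floor 5 mm. Origin: centre of its underside; x along its long side. On its floor lies one loose thing, the riser: a wooden disc 60 mm in diameter, 28 mm high, about 0.12 kg, lying flat. The riser's place is NOT reported: feel for it.
- storage_box_in (a point): Centre of the box's inside floor, on its surface; axes as storage_box. The riser's centre starts within 56 mm of it along x and 39 mm along y.
- lighthouse_mid (a point): White ceramic lighthouse, 96 mm tall, round weighted foot 48 mm in diameter and 8 mm thick, shaft tapering from 30 mm (at 8 mm) to 24 mm (at 66 mm above the foot's underside), gallery 30 mm, pointed top; about 0.14 kg. Point on its axis half-way up (48 mm); z along its axis. It stands on the shelf.
- bollard_mid (a point): White ceramic bollard ornament, 70 mm tall, round weighted foot 54 mm in diameter and 9 mm thick, straight shaft 30 mm in diameter up to 50 mm, wider head 40 mm; 0.15 kg. Point on its axis half-way up (35 mm); z along its axis. Stands on the shelf, or is absent.
- buoy_mid (a point): White ceramic buoy ornament, 74 mm tall, round weighted foot 54 mm in diameter and 10 mm thick, shaft tapering from 32 to 26 mm at 52 mm, then a 34 mm collar and a cone; 0.14 kg. Point on its axis half-way up (37 mm); z along its axis. Stands on the shelf, or is absent.
- bell_mid (a point): White ceramic hand-bell ornament, 76 mm tall, round weighted foot 54 mm in diameter and 9 mm thick, skirt narrowing from 40 mm to 30 mm at 24 mm and 28 mm at 50 mm, then a knob 22 mm wide; 0.14 kg. Point on its axis half-way up (38 mm); z along its axis. Stands on the shelf, or is absent.
- pen_cup: Aluminium pen cup, 80 mm wide, 100 mm high, on the shelf; bystander, origin at the centre of its underside.
- mug: Ceramic mug, 80 mm wide, 92 mm high; bystander, origin at the centre of its underside.
- card_box: Cardboard box of playing cards lying flat, 66 x 92 x 22 mm; bystander, origin at the centre of its underside.
There are look-alikes about, which are no part of the job. What is shaped like the part that bears bollard_mid but green is not meant. Leave any orange look-alike of the part that bears bell_mid alone.

How it is judged:
By the outcome, as a careful person would: the job done as asked, in the order asked, and still so for the second after the job is handed in, with the robot touching nothing.
Of bollard, buoy, bell only 1 to 3 are there at a start; the rules pass over those that are not, and their reading is None.
At some moment in a run one of bollard, buoy, bell may be knocked a few centimetres aside while the robot is not near it.
It also fails if it takes over 210 s, if anything falls off the work surface, if the arm or the gripper's body presses on something with over 40 N, if the wrist force passes 120 N, or if a joint passes its speed limit or range.

## Working session

There is one attempt and no reset: what is moved stays moved. The work goes in short steps, Python scripts to look and compute and a tool call to move; the robot and the scene stay as the last step left them, time stands still between calls to the robot, and variables do not carry over. Pictures are saved under pics/ and viewed, and the job is handed in when it is done.

Besides the shell and the picture viewer there is one more tool, called after "Request:" as name([rows], argument=value, ...), one row to a line, values as JSON. apply_moves: Moves the arm, as the interface text tells. Its arguments: {"type":"object","properties":{"plan":{"type":"array"},"gripper":{"type":"number"},"grip_force":{"type":"number"}},"required":["plan"]}

```bash
ls; mkdir -p pics; cat > h.py <<'E'
from plant import *
import numpy as np, cv2
def save(n,name,crop=None,s=1):
    d=snapshot(n); im=d['color'][:,:,::-1].copy()
    if crop: 
        a,b,c,e=crop; im=im[b:e,a:c]
    if s!=1: im=cv2.resize(im,None,fx=s,fy=s,interpolation=cv2.INTER_CUBIC)
    cv2.imwrite('pics/'+name+'.png',im); return d
E
python3 - <<'E'
from h import *
s=read_state(); print(s)
for n in ['side','top','wrist']:
    d=save(n,n+'0')
    print(n,{k:(v.tolist() if hasattr(v,'tolist') else v) for k,v in d.items() if k!='color'})
E
```

```text
pics
{'time': 0.0, 'joint_positions': array([ 1.33600508e+00,  2.60666133e-01, -1.39388180e-01,  1.17268486e+00,
        1.46087621e-05,  1.57080139e+00]), 'joint_velocities': array([ 0.00183942, -0.00054078, -0.00086387, -0.000202  ,  0.00017207,
       -0.00045661]), 'tau': array([ 9.40672617e-04, -4.05679393e+01,  2.53923279e+01,  1.85857440e-02,
       -3.42128988e-05, -7.25758866e-06]), 'tool_pos': array([0.12197602, 0.50994641, 0.23846703]), 'ee_rot': array([-1.21030719e-04,  1.17128625e-01,  9.93116278e-01, -9.63881619e-04]), 'wrist_force': array([ 0.05755724, -0.65835584, -1.0199274 ]), 'ft_torque': array([-0.04949511,  0.0302023 , -0.00964712]), 'grip_width': 0.08546582742218313}
side {'K': [[452.5920324979939, 0.0, 255.82922576546198], [0.0, 452.5920324979939, 195.78247032989105], [0.0, 0.0, 1.0]], 'k1': 0.049143801337989325, 'eye': [0.07419182916993862, 1.2015932042079693, 1.068998041442926], 'attitude': [0.0910238324747859, -0.18174250389719607, 0.8740154263255056, -0.4413404114103134]}
top {'K': [[397.17535423136854, 0.0, 253.75259691494168], [0.0, 397.17535423136854, 187.65305480822238], [0.0, 0.0, 1.0]], 'k1': -0.02371900172792721, 'eye': [0.36358801470952823, 0.05343982936464353, 1.217647769999366], 'attitude': [-0.06315899927101257, 0.7117775656091961, -0.6971394503579907, 0.05813969952699395]}
wrist {'K': [[281.0341712692502, 0.0, 253.98035453471212], [0.0, 281.0341712692502, 189.30262359865603], [0.0, 0.0, 1.0]], 'k1': -0.005828691849318534, 'tool_from_camera': [[0.00010320448336257453, -0.9575869495585444, -0.28814444881690165, 0.07427482506451119], [0.9999990867092317, 0.0004871203531659316, -0.0012606722268661496, -0.0004829523472260622], [0.0013475642977883906, -0.28814405555021083, 0.957586125276228, -0.13367074971473092], [0.0, 0.0, 0.0, 1.0]]}
```

View pics/top0.png

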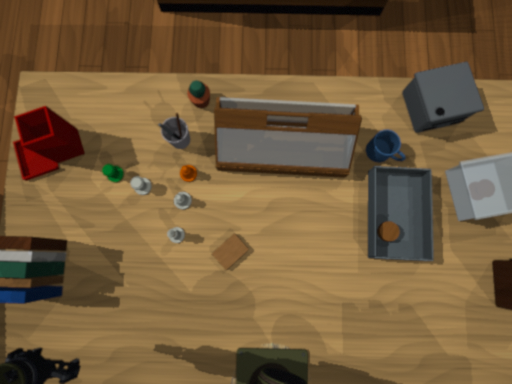

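View pics/side0.png

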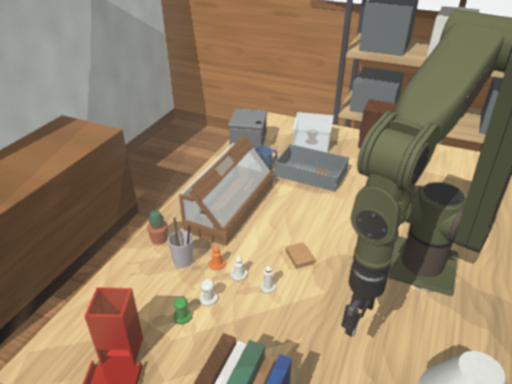

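View pics/wrist0.png

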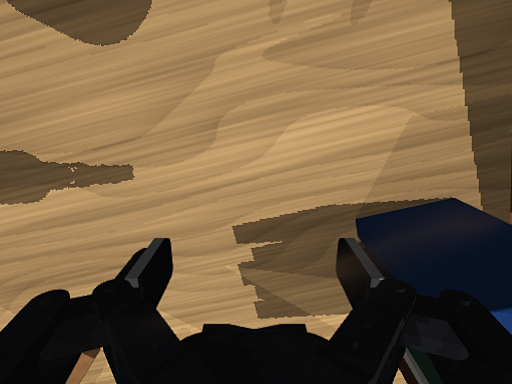

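The top view shows the case at (288,137), the box at (400,213) with a brown disc at (390,231), and white ornaments at (141,186), (183,201) and (176,236). The green look-alike is at (113,173), the orange one at (188,173) and the card box at (231,252). I'll enlarge both views.

```bash
cat >> h.py <<'E'
from scipy.spatial.transform import Rotation as R
def q2R(q): return R.from_quat([q[1],q[2],q[3],q[0]]).as_matrix()
def ray(d,u,v,s=None):
    K=d['K']; 
    dist=np.array([d['k1'],0,0,0,0.])
    p=cv2.undistortPoints(np.array([[[u,v]]],float),np.array(K),dist)[0,0]
    # iterate tighter is built in
    r=np.array([p[0],p[1],1.])
    if 'eye' in d: return np.array(d['eye']), q2R(d['attitude'])@r
    T=np.array(d['tool_from_camera']); Rt=q2R(s['ee_rot'])
    return np.array(s['tool_pos'])+Rt@T[:3,3], Rt@T[:3,:3]@r
def onz(d,u,v,z,s=None):
    e,r=ray(d,u,v,s); return e+r*(z-e[2])/r[2]
def tri(*er):
    A=np.zeros((3,3));b=np.zeros(3)
    for e,r in er:
        r=r/np.linalg.norm(r);P=np.eye(3)-np.outer(r,r);A+=P;b+=P@e
    x=np.linalg.solve(A,b)
    return x,[np.linalg.norm(np.cross(x-e,r/np.linalg.norm(r))) for e,r in er]
def proj(d,X,s=None):
    X=np.array(X,float)
    if 'eye' in d: c=q2R(d['attitude']).T@(X-np.array(d['eye']))
    else:
        T=np.array(d['tool_from_camera']);c=T[:3,:3].T@(q2R(s['ee_rot']).T@(X-s['tool_pos'])-T[:3,3])
    a,b=c[:2]/c[2];f=1+d['k1']*(a*a+b*b);K=d['K']
    return np.array([K[0][0]*a*f+K[0][2],K[1][1]*b*f+K[1][2]])
E
python3 - <<'E'
from h import *
d=save('top','t1',(95,70,255,270),4)
d=save('top','t2',(200,85,440,270),3.2)
d=save('side','s1',(150,130,350,330),3)
E
```

```text
(no output)
```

View pics/t1.png

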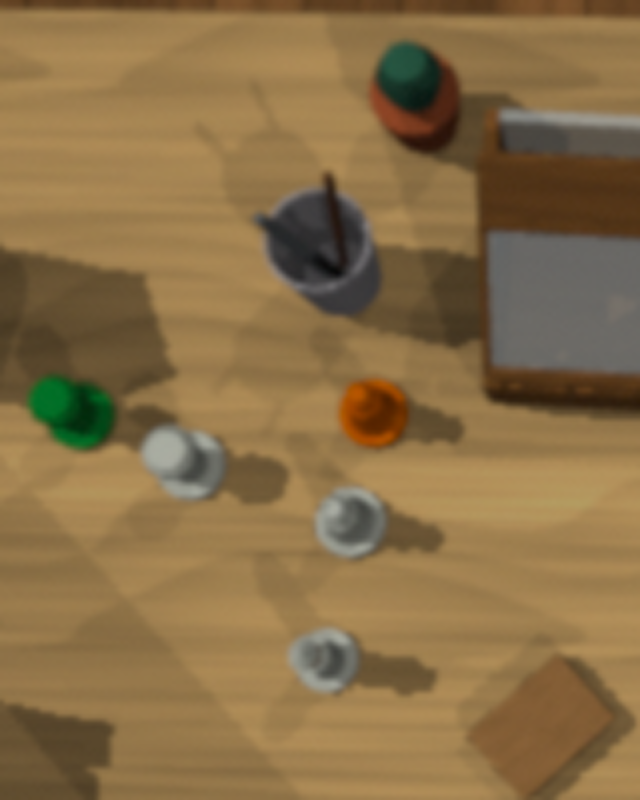

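View pics/t2.png

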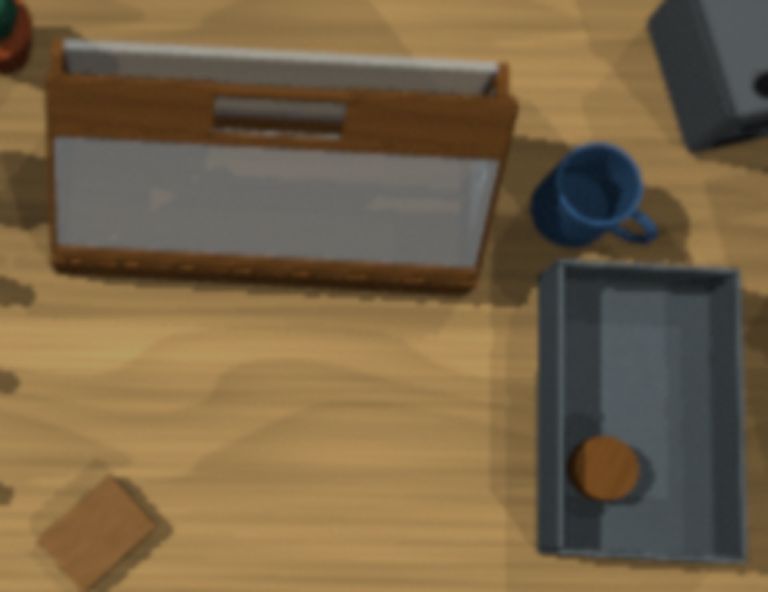

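View pics/s1.png

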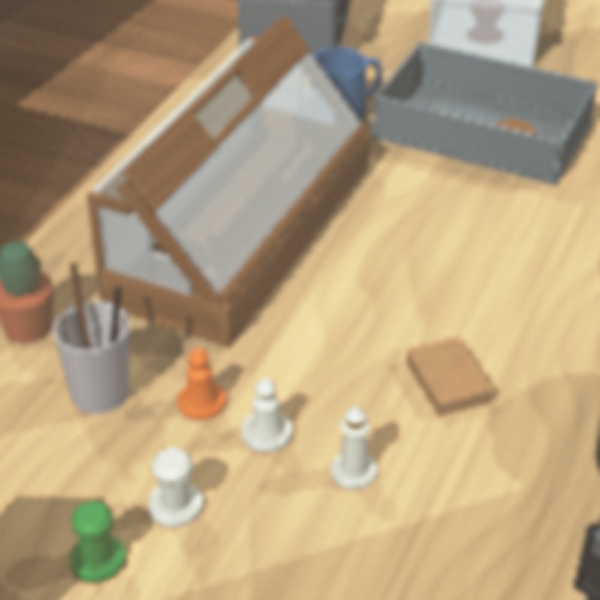

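```bash
python3 - <<'E'
from h import *
top=snapshot('top');side=snapshot('side')
def T(c): return ray(top,c[0],c[1])
def crop(d,c,w=20,s=10):
    u,v=c;im=d['color'][v-w:v+w,u-w:u+w,::-1];return cv2.resize(im,None,fx=s,fy=s,interpolation=cv2.INTER_CUBIC)
a=np.hstack([crop(top,c,13,14) for c in [(222,100),(355,107)]]);b=np.hstack([crop(top,c,13,14) for c in [(219,167),(350,173)]])
im=np.vstack([a,b]);im=cv2.resize(im,(600,600))
cv2.imwrite('pics/c1.png',im)
u=top['color'][95:130,255:320,::-1];cv2.imwrite('pics/c2.png',cv2.resize(u,None,fx=11,fy=11,interpolation=cv2.INTER_CUBIC))
for n,z,c in [('boll',.004,(142.5,186.2)),('bell',.004,(182.5,200.5)),('lh',.004,(176.75,235)),('riser',.033,(200+606/3.2,85+468/3.2)),('card',.022,(200+97/3.2,85+532/3.2)),
 ('backL',.165,(219.4,97.5)),('backR',.165,(357.2,105.3)),('boxTL',.07,(200+560/3.2,85+262/3.2)),('boxTR',.07,(200+740/3.2,85+268/3.2)),('boxBL',.07,(200+540/3.2,85+552/3.2)),('boxBR',.07,(200+745/3.2,85+561/3.2)),('slot',.19,(200+280/3.2,85+117/3.2)),('sillL',.062,(200+55/3.2,85+262/3.2)),('sillR',.062,(200+475/3.2,85+284/3.2))]:
    print(n,onz(top,*c,z).round(4))
E
```

```text
boll [0.5716 0.4108 0.004 ]
bell [0.5293 0.2836 0.004 ]
lh [0.4229 0.2957 0.004 ]
riser [ 0.4456 -0.342   0.033 ]
card [0.3774 0.1298 0.022 ]
backL [0.8008 0.1647 0.165 ]
backR [ 0.7854 -0.2211  0.165 ]
boxTL [ 0.6323 -0.2939  0.07  ]
boxTR [ 0.6301 -0.4611  0.07  ]
boxBL [ 0.3673 -0.2681  0.07  ]
boxBR [ 0.3627 -0.4512  0.07  ]
slot [ 0.725  -0.0248  0.19  ]
sillL [0.6246 0.1742 0.062 ]
sillR [ 0.6116 -0.2166  0.062 ]
```

View pics/c1.png

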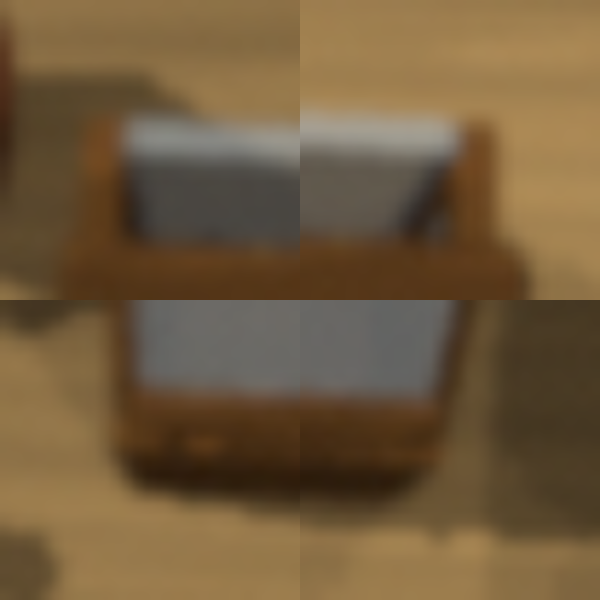

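View pics/c2.png

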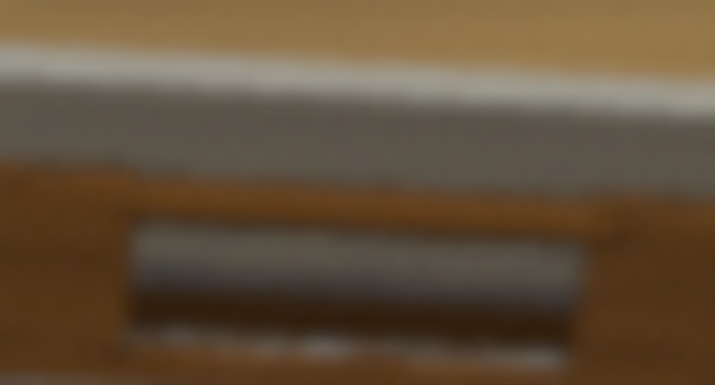

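```bash
python3 - <<'E'
from h import *
top=snapshot('top')
L=onz(top,216.6,97.4,.165);Rr=onz(top,358.9,104.4,.165)
rail=onz(top,288.6,113.2,.202)
print(L,Rr,np.linalg.norm(L-Rr),rail)
# sill front top corners c1 lower: left (115,437-300), right(440,465-300)
sl=onz(top,206+115*26/300,154+137*26/300,.062);sr=onz(top,337+140*26/300,160+165*26/300,.062)
print(sl,sr,np.linalg.norm(sl-sr))
for a,b in((L,Rr),(sl,sr)):
    v=a-b;print(np.degrees(np.arctan2(-v[0],v[1])))
# back mid= +88 ; sill front mid=-88
yaw=np.arctan2(-(L-Rr)[0],(L-Rr)[1]);ex=np.array([np.cos(yaw),np.sin(yaw)])
m1=(L+Rr)[:2]/2;m2=(sl+sr)[:2]/2
print(m1-.088*ex,m2+.088*ex,(rail[:2]-.0376*ex))
E
```

```text
[0.80096376 0.17258301 0.165     ] [ 0.788209   -0.22595275  0.165     ] 0.39873981638965156 [ 0.74437178 -0.02665306  0.202     ]
[0.62761209 0.1779481  0.062     ] [ 0.60996618 -0.21863484  0.062     ] 0.3969753245422773
-1.833071604878081
-2.5476875391866574
[ 0.70663142 -0.02386996] [ 0.7067441  -0.02315829] [ 0.70679102 -0.02545033]
```

I make the case origin (0.707, -0.024) with yaw about -2.2°, from three agreeing estimates. The rail bar is the strip at top px (288.6,113.2), near (0.744, -0.026, 0.202). Now I'll swing over to it.

Request:
apply_moves([
  {"linear":[0.03,-0.026,0.02],"roll":-5},
  {"linear":[0.06,-0.052,0.04],"roll":-10},
  {"linear":[0.09,-0.078,0.06],"roll":-15},
  {"linear":[0.12,-0.104,0.07],"roll":-20},
  {"linear":[0.155,-0.134,0.08],"roll":-25},
  {"linear":[0.19,-0.164,0.08],"roll":-30},
  {"linear":[0.225,-0.194,0.08],"roll":-35},
  {"linear":[0.26,-0.224,0.08],"roll":-40},
], gripper=0.06, grip_force=20)

```text
time: 1.25
tool_pos: [0.3833, 0.2852, 0.3196]
ee_rot: [0.0, 0.451, 0.892, 0.0]
wrist_force: [1.2, 0.2, -0.6]
grip_width: 0.0401
```

```bash
cat >> h.py <<'E'
def heading(s):
    M=q2R(s['ee_rot']);return np.degrees(np.arctan2(M[1,1],M[0,1]))
def st():
    s=read_state();print('t%.1f'%s['time'],'pos',s['tool_pos'].round(4),'head %.1f'%heading(s),'F',s['wrist_force'].round(1),'w %.4f'%s['grip_width'],'q',s['joint_positions'].round(2),'tz',q2R(s['ee_rot'])[:,2].round(3));return s
E
python3 -c "
from h import *
st()"
```

```text
t1.2 pos [0.3833 0.2852 0.3196] head 36.4 F [ 1.2  0.2 -0.6] w 0.0401 q [ 0.64  0.16 -0.07  1.35  0.    1.58] tz [ 0.001  0.001 -1.   ]
```

Request:
apply_moves([
  {"linear":[0.035,-0.03,0.0],"roll":-5},
  {"linear":[0.07,-0.06,0.0],"roll":-10},
  {"linear":[0.105,-0.09,0.0],"roll":-15},
  {"linear":[0.14,-0.12,0.0],"roll":-20},
  {"linear":[0.175,-0.15,-0.0],"roll":-25},
  {"linear":[0.21,-0.18,-0.0],"roll":-30},
  {"linear":[0.24,-0.206,-0.0],"roll":-35},
  {"linear":[0.26,-0.224,0],"roll":-38.6},
])

```text
time: 2.05
tool_pos: [0.6453, 0.0589, 0.3189]
ee_rot: [0.0, 0.723, 0.691, 0.0]
wrist_force: [0.5, -0.5, -0.5]
grip_width: 0.04
```

```bash
python3 -c "
from h import *
s=st();d=save('wrist','w1');print(proj(d,[.7443,-.0254,.202],s))"
```

```text
t2.0 pos [0.6453 0.0589 0.3189] head -2.5 F [ 0.5 -0.5 -0.5] w 0.0400 q [ 0.09  0.47  0.39  1.49 -0.    1.71] tz [ 0.001 -0.    -1.   ]
[356.19451824 262.18903168]
```

View pics/w1.png

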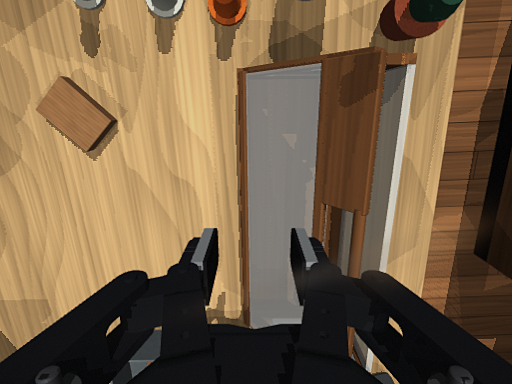

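The wrist view shows the rail running down from (363,215) to (356,265), with the slot on its left at (340,230). The projected rail middle at (356,262) lies on the bar. Descending to it.

Request:
apply_moves([
  {"linear":[0.03,-0.025,-0.01],"roll":0},
  {"linear":[0.06,-0.05,-0.02],"roll":0},
  {"linear":[0.09,-0.075,-0.04],"roll":0},
  {"linear":[0.099,-0.0843,-0.06],"roll":0.3},
  {"linear":[0.099,-0.0843,-0.08],"roll":0.3},
  {"linear":[0.099,-0.0843,-0.1],"roll":0.3},
  {"linear":[0.099,-0.0843,-0.12],"roll":0.3},
  {"linear":[0.099,-0.0843,-0.131],"roll":0.3},
])

```text
time: 2.9
tool_pos: [0.7456, -0.0277, 0.1846]
ee_rot: [0.001, 0.722, 0.692, -0.001]
wrist_force: [-0.2, -0.0, -0.9]
grip_width: 0.0401
```

Request:
apply_moves([
  {"linear":[0,0,0],"roll":0},
  {"linear":[0,0,0],"roll":0},
  {"linear":[0,0,0],"roll":0},
  {"linear":[0,0,0],"roll":0},
  {"linear":[0,0,0],"roll":0},
  {"linear":[0,0,0],"roll":0},
  {"linear":[0,0,0],"roll":0},
  {"linear":[0,0,0],"roll":0},
], gripper=1, grip_force=20)

```text
time: 3.7
tool_pos: [0.7421, -0.0274, 0.184]
ee_rot: [-0.002, 0.722, 0.692, -0.004]
wrist_force: [-7.6, 0.3, -4.2]
grip_width: 0.0114
```

```bash
python3 -c "
from h import *
s=st();d=save('side','s2',(150,80,350,280),3)
d=save('wrist','w2')
import math
p=s['tool_pos'];L=.183
for th in np.arange(0,2.27,.13).tolist()+[2.269]:
    a=.698-th
    dx=L*(math.sin(a)-math.sin(.698));dz=L*(math.cos(a)-math.cos(.698))
    print(round(th,2),round(dx*.9993,4),round(-dx*.038,4),round(dz,4))
"
```

```text
t3.7 pos [ 0.7421 -0.0274  0.184 ] head -2.4 F [-7.6  0.3 -4.2] w 0.0114 q [-0.04  0.68  0.42  1.32 -0.    1.58] tz [-0.008 -0.002 -1.   ]
0.0 0.0 -0.0 0.0
0.13 -0.0192 0.0007 0.0141
0.26 -0.04 0.0015 0.0255
0.39 -0.0621 0.0024 0.0342
0.52 -0.0851 0.0032 0.0399
0.65 -0.1088 0.0041 0.0426
0.78 -0.1325 0.005 0.0422
0.91 -0.156 0.0059 0.0387
1.04 -0.1789 0.0068 0.0322
1.17 -0.2007 0.0076 0.0228
1.3 -0.2211 0.0084 0.0106
1.43 -0.2398 0.0091 -0.0041
1.56 -0.2564 0.0097 -0.0211
1.69 -0.2706 0.0103 -0.0401
1.82 -0.2823 0.0107 -0.0608
1.95 -0.2912 0.0111 -0.0828
2.08 -0.2972 0.0113 -0.1059
2.21 -0.3001 0.0114 -0.1294
2.27 -0.3004 0.0114 -0.1402
```

View pics/w2.png

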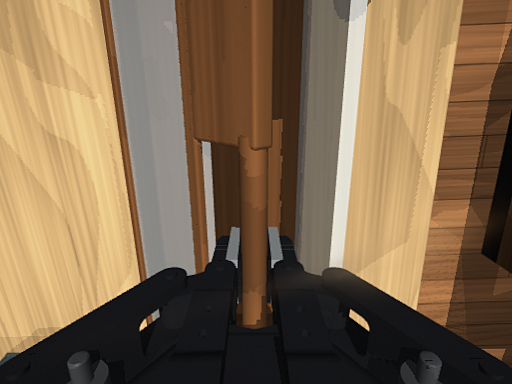

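The bar is pinched (opening 11.4 mm on a 12 mm bar) and the wrist view shows it between the pads at (255,250). Pulling along the arc.

Request:
apply_moves([
  {"linear":[-0.0095,0.0003,0.0075],"roll":0},
  {"linear":[-0.0192,0.0007,0.0141],"roll":0},
  {"linear":[-0.04,0.0015,0.0255],"roll":0},
  {"linear":[-0.0621,0.0024,0.0342],"roll":0},
  {"linear":[-0.0851,0.0032,0.0399],"roll":0},
  {"linear":[-0.1088,0.0041,0.0426],"roll":0},
  {"linear":[-0.1325,0.005,0.0422],"roll":0},
  {"linear":[-0.156,0.0059,0.0387],"roll":0},
])

```text
time: 4.6
tool_pos: [0.5858, -0.0218, 0.2239]
ee_rot: [-0.001, 0.722, 0.692, -0.003]
wrist_force: [3.9, -2.4, -10.3]
grip_width: 0.0114
```

```bash
python3 -c "
from h import *
s=st();d=save('wrist','w3')"
```

```text
t4.6 pos [ 0.5858 -0.0218  0.2239] head -2.4 F [  3.9  -2.4 -10.3] w 0.0114 q [-0.04  0.38 -0.01  1.19 -0.    1.58] tz [-0.005 -0.003 -1.   ]
```

View pics/w3.png

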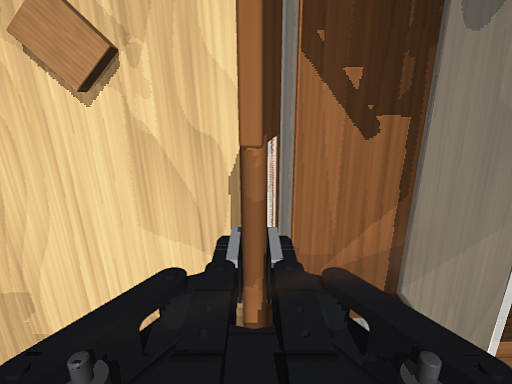

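Request:
apply_moves([
  {"linear":[-0.0229,0.0009,-0.0065],"roll":0},
  {"linear":[-0.0447,0.0017,-0.0159],"roll":0},
  {"linear":[-0.0651,0.0025,-0.0281],"roll":0},
  {"linear":[-0.0838,0.0032,-0.0428],"roll":0},
  {"linear":[-0.1004,0.0038,-0.0598],"roll":0},
  {"linear":[-0.1146,0.0044,-0.0788],"roll":0},
  {"linear":[-0.1263,0.0048,-0.0995],"roll":0},
  {"linear":[-0.1352,0.0052,-0.1215],"roll":0},
])

```text
time: 5.45
tool_pos: [0.4531, -0.0171, 0.1042]
ee_rot: [0.003, 0.722, 0.692, 0.0]
wrist_force: [12.5, -2.7, -4.4]
grip_width: 0.0111
```

Request:
apply_moves([
  {"linear":[-0.004,0.0,-0.013],"roll":0},
  {"linear":[-0.006,0.0002,-0.0231],"roll":0},
  {"linear":[-0.008,0.0002,-0.035],"roll":0},
  {"linear":[-0.009,0.0003,-0.0466],"roll":0},
  {"linear":[-0.0092,0.0003,-0.0574],"roll":0},
  {"linear":[-0.0092,0.0003,-0.0594],"roll":0},
  {"linear":[-0.0092,0.0003,-0.0594],"roll":0},
  {"linear":[-0.0092,0.0003,-0.0594],"roll":0},
])

```text
time: 6.25
tool_pos: [0.4457, -0.0168, 0.0465]
ee_rot: [0.004, 0.722, 0.692, 0.001]
wrist_force: [-0.2, -0.6, 5.8]
grip_width: 0.011
```

```bash
python3 -c "
from h import *
s=st();d=save('side','s3')"
```

```text
t6.2 pos [ 0.4457 -0.0168  0.0465] head -2.4 F [-0.2 -0.6  5.8] w 0.0110 q [-0.03  0.3  -0.65  0.61 -0.    1.58] tz [ 0.008 -0.005 -1.   ]
```

View pics/s3.png

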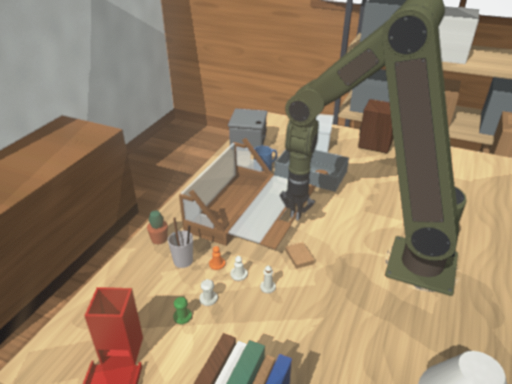

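The front looks down and level in the side view (235,205), with a small upward stop force. I'll release and rise.

Request:
apply_moves([
  {"linear":[0,0,0],"roll":0},
  {"linear":[0,0,0],"roll":0},
  {"linear":[0,0,0],"roll":0},
  {"linear":[0,0,0],"roll":0},
  {"linear":[0,0,0.02],"roll":0},
  {"linear":[0,0,0.05],"roll":0},
  {"linear":[0,0,0.09],"roll":0},
  {"linear":[0,0,0.13],"roll":0},
], gripper=0.06)

```text
time: 7.1
tool_pos: [0.4449, -0.0168, 0.1774]
ee_rot: [0.004, 0.722, 0.692, 0.001]
wrist_force: [0.2, 0.6, -0.5]
grip_width: 0.0403
```

Request:
apply_moves([
  {"linear":[0,-0.04,0.03],"roll":0},
  {"linear":[0,-0.08,0.05],"roll":0},
  {"linear":[0,-0.12,0.05],"roll":0},
  {"linear":[0,-0.16,0.05],"roll":0},
  {"linear":[0,-0.2,0.05],"roll":0},
  {"linear":[0,-0.24,0.05],"roll":0},
  {"linear":[0,-0.28,0.05],"roll":0},
  {"linear":[0,-0.32,0.05],"roll":0},
], gripper=-1)

```text
time: 7.9
tool_pos: [0.4445, -0.3383, 0.227]
ee_rot: [0.004, 0.722, 0.692, 0.001]
wrist_force: [0.6, 0.4, 0.2]
grip_width: 0.0854
```

```bash
python3 -c "
from h import *
s=st();d=save('wrist','w4');save('top','t4');print(proj(d,[.4456,-.342,.033],s))"
```

```text
t7.9 pos [ 0.4445 -0.3383  0.227 ] head -2.4 F [0.6 0.4 0.2] w 0.0854 q [-0.65  0.32 -0.09  1.16  0.    0.96] tz [ 0.006 -0.004 -1.   ]
[254.92207502 170.69532261]
```

View pics/w4.png

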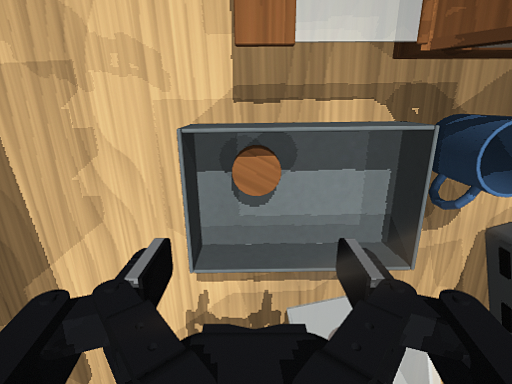

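View pics/t4.png

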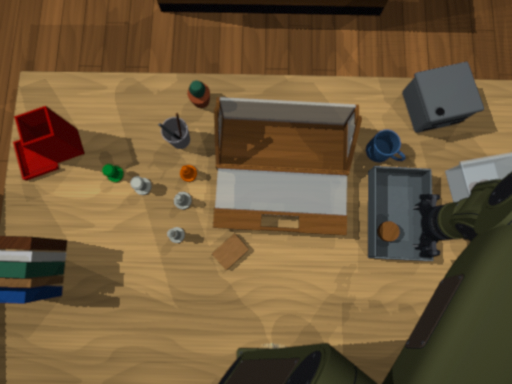

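The riser shows at wrist px (256,171), matching the prediction from the top view to 1 px. It is the only loose thing in the box. I'll descend and feel it with the jaws.

Request:
apply_moves([
  {"linear":[0.001,-0.0035,-0.04],"roll":0},
  {"linear":[0.001,-0.0035,-0.08],"roll":0},
  {"linear":[0.001,-0.0035,-0.115],"roll":0},
  {"linear":[0.001,-0.0035,-0.145],"roll":0},
  {"linear":[0.001,-0.0035,-0.17],"roll":0},
  {"linear":[0.001,-0.0035,-0.19],"roll":0},
  {"linear":[0.001,-0.0035,-0.203],"roll":0},
  {"linear":[0.001,-0.0035,-0.211],"roll":0},
])

```text
time: 8.8
tool_pos: [0.4462, -0.344, 0.015]
ee_rot: [0.004, 0.723, 0.69, 0.001]
wrist_force: [3.5, 0.6, 2.0]
grip_width: 0.0856
```

Request:
apply_moves([
  {"linear":[0,0,0],"roll":0},
  {"linear":[0,0,0],"roll":0},
  {"linear":[0,0,0],"roll":0},
  {"linear":[0,0,0],"roll":0},
  {"linear":[0,0,0],"roll":0},
  {"linear":[0,0,0],"roll":0},
  {"linear":[0,0,0],"roll":0},
  {"linear":[0,0,0],"roll":0},
], gripper=1, grip_force=30)

```text
time: 9.6
tool_pos: [0.4463, -0.3438, 0.0154]
ee_rot: [0.004, 0.723, 0.69, 0.001]
wrist_force: [-0.6, 1.2, 5.4]
grip_width: 0.0589
```

```bash
python3 -c "
from h import *
s=st();d=save('wrist','w5')"
```

```text
t9.6 pos [ 0.4463 -0.3438  0.0154] head -2.7 F [-0.6  1.2  5.4] w 0.0589 q [-0.66  0.5  -0.4   0.66  0.    0.96] tz [ 0.007 -0.005 -1.   ]
```

View pics/w5.png

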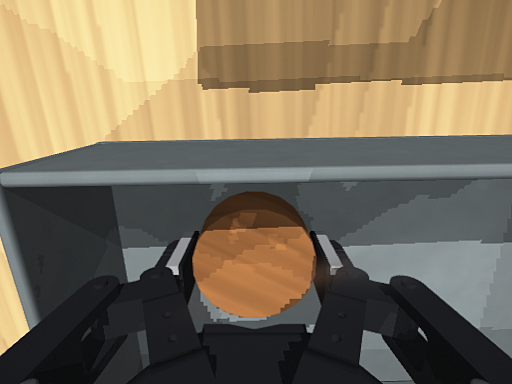

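Grip width is 58.9 mm, so the riser is held. Its bottom is about 10.4 mm below the TCP. I'll carry it to case (+10, -110) mm, which is world (0.7125, -0.1343).

Request:
apply_moves([
  {"linear":[0,0,0.02],"roll":0},
  {"linear":[0,0,0.05],"roll":0},
  {"linear":[0,0,0.09],"roll":0},
  {"linear":[0.0,0.0,0.13],"roll":0},
  {"linear":[0.02,0.016,0.165],"roll":0},
  {"linear":[0.05,0.04,0.19],"roll":0},
  {"linear":[0.08,0.063,0.2],"roll":0},
  {"linear":[0.11,0.087,0.2],"roll":0},
])

```text
time: 10.45
tool_pos: [0.5584, -0.257, 0.2175]
ee_rot: [0.007, 0.724, 0.69, 0.001]
wrist_force: [0.7, -0.6, -1.6]
grip_width: 0.059
```

Request:
apply_moves([
  {"linear":[0.03,0.024,0],"roll":0},
  {"linear":[0.06,0.047,0],"roll":0},
  {"linear":[0.09,0.071,0],"roll":0},
  {"linear":[0.12,0.094,0],"roll":0},
  {"linear":[0.14,0.11,0],"roll":0},
  {"linear":[0.154,0.121,0],"roll":0},
  {"linear":[0.1563,0.1225,0],"roll":0},
  {"linear":[0.1563,0.1225,0],"roll":0},
])

```text
time: 11.25
tool_pos: [0.7144, -0.1345, 0.2164]
ee_rot: [0.006, 0.724, 0.69, 0.0]
wrist_force: [0.2, -0.4, -1.5]
grip_width: 0.0589
```

```bash
python3 -c "
from h import *
s=st();d=save('wrist','w6');print(np.array([.7125,-.1343,.0248])-s['tool_pos'])"
```

```text
t11.2 pos [ 0.7144 -0.1345  0.2164] head -2.7 F [ 0.2 -0.4 -1.5] w 0.0589 q [-0.18  0.63  0.4   1.33 -0.01  1.43] tz [ 0.009 -0.008 -1.   ]
[-0.00188293  0.00024219 -0.19161061]
```

View pics/w6.png

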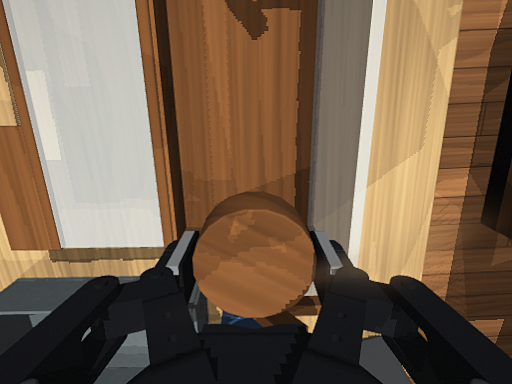

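Request:
apply_moves([
  {"linear":[-0.0019,0.0002,-0.03],"roll":0.5},
  {"linear":[-0.0019,0.0002,-0.065],"roll":0.5},
  {"linear":[-0.0019,0.0002,-0.1],"roll":0.5},
  {"linear":[-0.0019,0.0002,-0.13],"roll":0.5},
  {"linear":[-0.0019,0.0002,-0.155],"roll":0.5},
  {"linear":[-0.0019,0.0002,-0.173],"roll":0.5},
  {"linear":[-0.0019,0.0002,-0.184],"roll":0.5},
  {"linear":[-0.0019,0.0002,-0.189],"roll":0.5},
])

```text
time: 12.1
tool_pos: [0.7106, -0.1358, 0.0269]
ee_rot: [0.005, 0.721, 0.693, -0.0]
wrist_force: [-0.0, -0.3, -1.1]
grip_width: 0.059
```

Request:
apply_moves([
  {"linear":[0,0,-0.0005],"roll":0},
  {"linear":[0,0,-0.001],"roll":0},
  {"linear":[0,0,-0.0015],"roll":0},
  {"linear":[0,0,-0.002],"roll":0},
  {"linear":[0,0,-0.0025],"roll":0},
  {"linear":[0,0,-0.003],"roll":0},
  {"linear":[0,0,-0.003],"roll":0},
  {"linear":[0,0,-0.003],"roll":0},
])

```text
time: 12.9
tool_pos: [0.7109, -0.1358, 0.0245]
ee_rot: [0.006, 0.721, 0.693, 0.0]
wrist_force: [-0.7, 0.4, 2.9]
grip_width: 0.0589
```

Request:
apply_moves([
  {"linear":[0,0,0],"roll":0},
  {"linear":[0,0,0],"roll":0},
  {"linear":[0,0,0],"roll":0},
  {"linear":[0,0,0],"roll":0},
  {"linear":[0,0,0.01],"roll":0},
  {"linear":[0,0,0.04],"roll":0},
  {"linear":[0,0,0.08],"roll":0},
  {"linear":[0,0,0.12],"roll":0},
], gripper=-0.65)

```text
time: 13.7
tool_pos: [0.7105, -0.1357, 0.146]
ee_rot: [0.006, 0.721, 0.693, -0.0]
wrist_force: [-0.0, 1.0, 0.4]
grip_width: 0.0702
```

Request:
apply_moves([
  {"linear":[-0.02,0.02,0.04],"roll":0},
  {"linear":[-0.05,0.05,0.06],"roll":0},
  {"linear":[-0.08,0.08,0.08],"roll":0},
  {"linear":[-0.11,0.11,0.1],"roll":0},
  {"linear":[-0.14,0.14,0.1],"roll":0},
  {"linear":[-0.17,0.17,0.1],"roll":0},
  {"linear":[-0.2,0.2,0.1],"roll":0},
  {"linear":[-0.23,0.23,0.1],"roll":0},
])

```text
time: 14.5
tool_pos: [0.4792, 0.0953, 0.247]
ee_rot: [0.006, 0.721, 0.693, 0.001]
wrist_force: [0.9, 0.8, 0.5]
grip_width: 0.0703
```

```bash
python3 -c "
from h import *
s=st();d=save('wrist','w7');t=save('top','t7');c=t['color'][80:260,100:370,::-1]
cv2.imwrite('pics/t7c.png',cv2.resize(c,None,fx=2.9,fy=2.9,interpolation=cv2.INTER_CUBIC))"
```

```text
t14.5 pos [0.4792 0.0953 0.247 ] head -2.3 F [0.9 0.8 0.5] w 0.0703 q [ 0.2   0.19 -0.21  1.16 -0.01  1.81] tz [ 0.009 -0.008 -1.   ]
```

View pics/t7c.png

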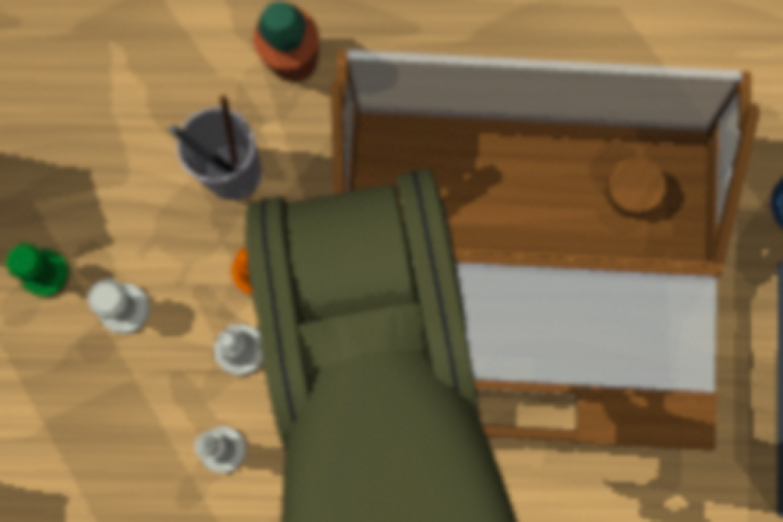

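View pics/w7.png

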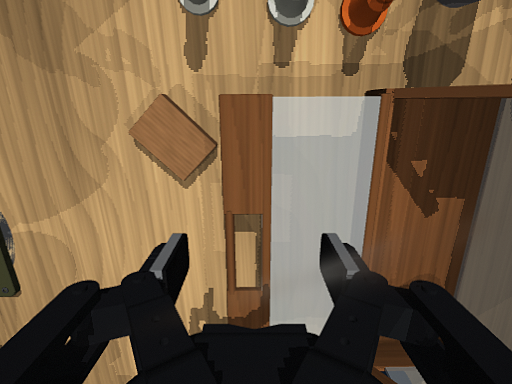

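The riser lies flat in the case at top px (320,144.5). The white ornaments have not moved. Next, the lighthouse.

Request:
apply_moves([
  {"linear":[-0.01,0.02,0],"roll":0},
  {"linear":[-0.02,0.04,0],"roll":0},
  {"linear":[-0.03,0.06,0],"roll":0},
  {"linear":[-0.04,0.08,0],"roll":0},
  {"linear":[-0.05,0.1,0],"roll":0},
  {"linear":[-0.056,0.12,0],"roll":0},
  {"linear":[-0.056,0.13,0],"roll":0},
  {"linear":[-0.056,0.13,0],"roll":0},
], gripper=-1)

```text
time: 15.4
tool_pos: [0.4213, 0.2276, 0.2475]
ee_rot: [0.005, 0.719, 0.695, 0.0]
wrist_force: [0.4, -0.6, -0.8]
grip_width: 0.086
```

```bash
python3 -c "
from h import *
s=st();d=save('wrist','w8');t=snapshot('top')
print(proj(d,[.4229,.2957,.004],s),proj(d,[.4229,.2957,.096],s))
r=onz(t,320,144.5,.042);print('riser',r)
cv2.imwrite('pics/w8c.png',cv2.resize(d['color'][0:240,150:450,::-1],None,fx=2.5,fy=2.5))"
```

```text
t15.4 pos [0.4213 0.2276 0.2475] head -2.0 F [ 0.4 -0.6 -0.8] w 0.0860 q [ 0.5   0.18 -0.23  1.16 -0.01  2.11] tz [ 0.007 -0.006 -1.   ]
[252.96042174 107.02314406] [253.15080685 108.63058982]
riser [ 0.70563161 -0.1359776   0.042     ]
```

View pics/w8c.png

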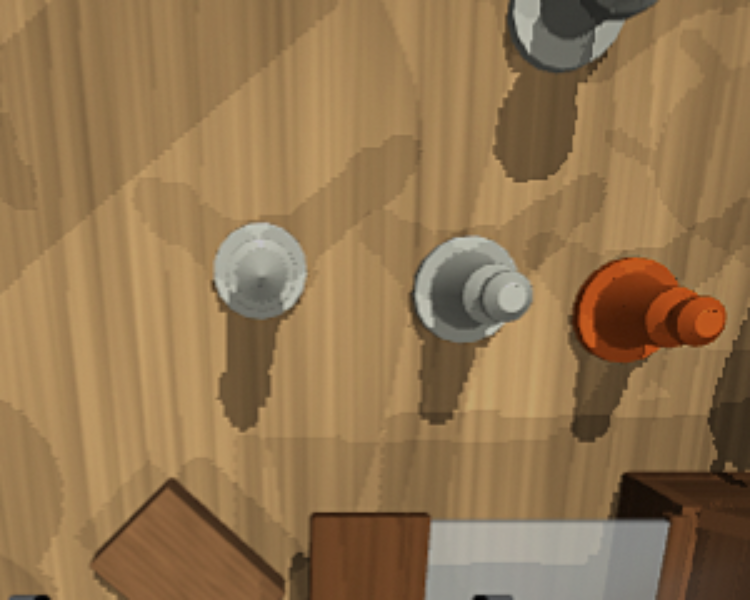

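The middle ornament at crop (465,290) has the same skirt and knob as the orange look-alike, so it is the white bell. The top one at (570,20) is the bollard. The left one at (260,270) has a foot 0.89 times the bell's, matching 48/54, and a pointed top, so it is the lighthouse. Grasping it.

Request:
apply_moves([
  {"linear":[0.001,0.03,0],"roll":0},
  {"linear":[0.002,0.055,0],"roll":0},
  {"linear":[0.002,0.0675,-0.02],"roll":0},
  {"linear":[0.002,0.0675,-0.06],"roll":0},
  {"linear":[0.002,0.0675,-0.105],"roll":0},
  {"linear":[0.002,0.0675,-0.15],"roll":0},
  {"linear":[0.002,0.0675,-0.185],"roll":0},
  {"linear":[0.002,0.0675,-0.2075],"roll":0},
])

```text
time: 16.3
tool_pos: [0.4221, 0.2915, 0.037]
ee_rot: [0.005, 0.72, 0.694, -0.002]
wrist_force: [0.7, 0.7, 0.1]
grip_width: 0.0859
```

Request:
apply_moves([
  {"linear":[0,0,0],"roll":0},
  {"linear":[0,0,0],"roll":0},
  {"linear":[0,0,0],"roll":0},
  {"linear":[0,0,0],"roll":0},
  {"linear":[0,0,0],"roll":0},
  {"linear":[0,0,0],"roll":0},
  {"linear":[0,0,0],"roll":0},
  {"linear":[0,0,0],"roll":0},
], gripper=1, grip_force=30)

```text
time: 17.1
tool_pos: [0.4233, 0.2922, 0.0384]
ee_rot: [0.005, 0.72, 0.694, -0.001]
wrist_force: [1.5, -0.9, 5.8]
grip_width: 0.0256
```

```bash
python3 -c "
from h import *
s=st();d=save('wrist','w9')"
```

```text
t17.1 pos [0.4233 0.2922 0.0384] head -2.1 F [ 1.5 -0.9  5.8] w 0.0256 q [ 0.61  0.41 -0.49  0.67 -0.01  2.22] tz [ 0.006 -0.009 -1.   ]
```

View pics/w9.png

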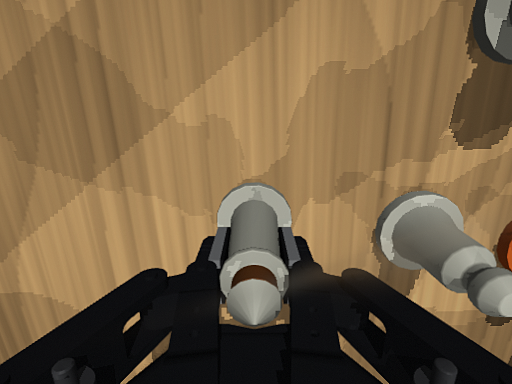

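Grip width is 25.6 mm, which is right for the shaft at this height. Lifting and carrying, first stopping beside the riser to look.

Request:
apply_moves([
  {"linear":[0,0,0.02],"roll":0},
  {"linear":[0,0,0.05],"roll":0},
  {"linear":[0,0,0.09],"roll":0},
  {"linear":[0.0,0.0,0.13],"roll":0},
  {"linear":[0.015,-0.025,0.165],"roll":0},
  {"linear":[0.033,-0.055,0.19],"roll":0},
  {"linear":[0.051,-0.085,0.2],"roll":0},
  {"linear":[0.069,-0.115,0.2],"roll":0},
])

```text
time: 17.95
tool_pos: [0.4937, 0.1767, 0.2406]
ee_rot: [0.006, 0.72, 0.694, 0.001]
wrist_force: [0.0, 0.2, -1.7]
grip_width: 0.0262
```

Request:
apply_moves([
  {"linear":[0.02,-0.035,0],"roll":0},
  {"linear":[0.042,-0.072,0],"roll":0},
  {"linear":[0.064,-0.109,0],"roll":0},
  {"linear":[0.086,-0.146,0],"roll":0},
  {"linear":[0.108,-0.18,0],"roll":0},
  {"linear":[0.13,-0.21,0],"roll":0},
  {"linear":[0.15,-0.24,0],"roll":0},
  {"linear":[0.17,-0.27,0],"roll":0},
])

```text
time: 18.75
tool_pos: [0.6639, -0.0945, 0.2401]
ee_rot: [0.005, 0.72, 0.694, 0.001]
wrist_force: [1.6, 0.2, -0.8]
grip_width: 0.0261
```

Request:
apply_moves([
  {"linear":[0.01,-0.02,0],"roll":0},
  {"linear":[0.02,-0.04,0],"roll":0},
  {"linear":[0.03,-0.06,0],"roll":0},
  {"linear":[0.04,-0.08,0],"roll":0},
  {"linear":[0.047,-0.09,0],"roll":0},
  {"linear":[0.05,-0.095,0],"roll":0},
  {"linear":[0.05,-0.095,0],"roll":0},
  {"linear":[0.05,-0.095,0],"roll":0},
])

```text
time: 19.55
tool_pos: [0.7134, -0.1888, 0.2398]
ee_rot: [0.005, 0.72, 0.694, 0.001]
wrist_force: [0.4, 0.4, -1.0]
grip_width: 0.0259
```

```bash
python3 -c "
from h import *
s=st();d=save('wrist','w10');print(proj(d,[.711,-.136,.042],s))"
```

```text
t19.6 pos [ 0.7134 -0.1888  0.2398] head -2.1 F [ 0.4  0.4 -1. ] w 0.0259 q [-0.26  0.65  0.5   1.42 -0.    1.35] tz [ 0.008 -0.006 -1.   ]
[249.85961024 121.83124856]
```

View pics/w10.png

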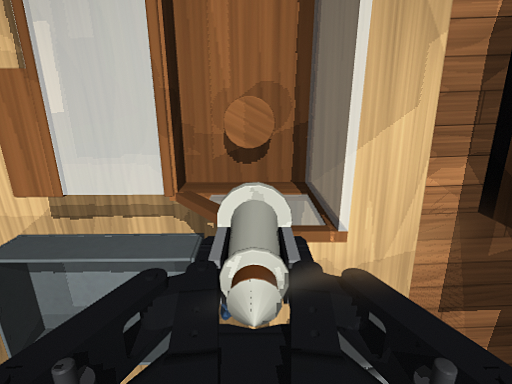

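Riser top is at px (249,122) against a predicted (250,122), so its centre is (0.711, -0.136). I'll check where the foot sits in the hand.

```bash
python3 -c "
from h import *
s=st();d=snapshot('wrist');z=s['tool_pos'][2]
for c in [(217.5,216),(291.5,216)]: print('edge',onz(d,*c,z-.0304,s)-s['tool_pos'])
print('front',onz(d,254.5,184,z-.0304,s)-s['tool_pos'])
print('tip',onz(d,254,326,z+.0576,s)-s['tool_pos'])"
```

```text
t19.6 pos [ 0.7135 -0.1886  0.2401] head -2.0 F [ 0.4 -0.  -1.3] w 0.0260 q [-0.26  0.65  0.5   1.42 -0.    1.35] tz [ 0.008 -0.006 -1.   ]
edge [-0.02324526  0.00680935 -0.0304    ]
edge [ 0.02321554  0.00503399 -0.0304    ]
front [ 0.00069871  0.02683806 -0.0304    ]
tip [-0.00099129  0.00325518  0.0576    ]
```

Request:
apply_moves([
  {"linear":[-0.001,0.02,0],"roll":0},
  {"linear":[-0.0025,0.04,0],"roll":0},
  {"linear":[-0.0025,0.0498,-0.02],"roll":0},
  {"linear":[-0.0025,0.0498,-0.055],"roll":0},
  {"linear":[-0.0025,0.0498,-0.09],"roll":0},
  {"linear":[-0.0025,0.0498,-0.12],"roll":0},
  {"linear":[-0.0025,0.0498,-0.14],"roll":0},
  {"linear":[-0.0025,0.0498,-0.15],"roll":0},
])

```text
time: 20.45
tool_pos: [0.7092, -0.1363, 0.088]
ee_rot: [0.003, 0.719, 0.695, -0.0]
wrist_force: [0.4, -0.1, -2.3]
grip_width: 0.026
```

```bash
python3 -c "
from h import *
s=st();d=save('wrist','w11');print(np.array([.711,-.1388,.0804])-s['tool_pos'])"
```

```text
t20.4 pos [ 0.7092 -0.1363  0.088 ] head -1.9 F [ 0.4 -0.1 -2.3] w 0.0260 q [-0.19  0.68  0.16  1.05 -0.    1.42] tz [ 0.004 -0.005 -1.   ]
[ 0.00184361 -0.00250577 -0.00757582]
```

View pics/w11.png

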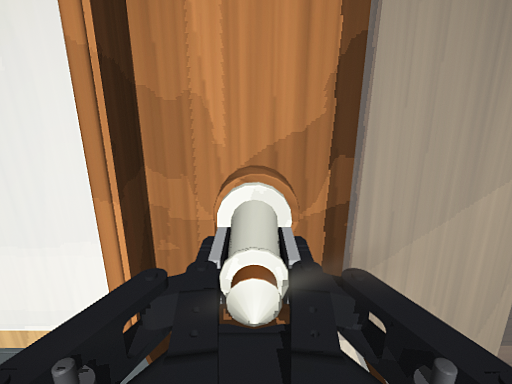

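Request:
apply_moves([
  {"linear":[0.001,-0.001,-0.001],"roll":0},
  {"linear":[0.0018,-0.0025,-0.002],"roll":0},
  {"linear":[0.0018,-0.0025,-0.0035],"roll":0},
  {"linear":[0.0018,-0.0025,-0.005],"roll":0},
  {"linear":[0.0018,-0.0025,-0.006],"roll":0},
  {"linear":[0.0018,-0.0025,-0.007],"roll":0},
  {"linear":[0.0018,-0.0025,-0.008],"roll":0},
  {"linear":[0.0018,-0.0025,-0.0085],"roll":0},
])

```text
time: 21.3
tool_pos: [0.7111, -0.1392, 0.0804]
ee_rot: [0.004, 0.719, 0.695, -0.0]
wrist_force: [-2.3, 0.5, 7.0]
grip_width: 0.026
```

```bash
python3 -c "
from h import *
s=st();d=save('wrist','w12')"
```

```text
t21.3 pos [ 0.7111 -0.1392  0.0804] head -2.0 F [-2.3  0.5  7. ] w 0.0260 q [-0.19  0.69  0.15  1.03 -0.    1.41] tz [ 0.005 -0.005 -1.   ]
```

View pics/w12.png

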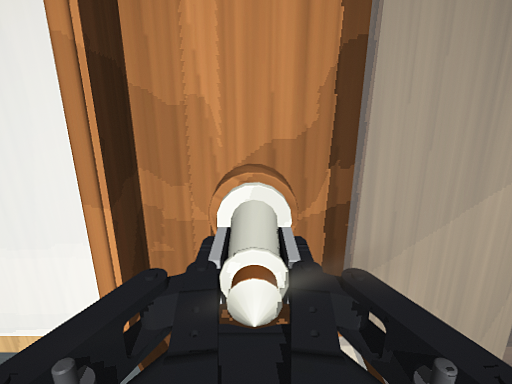

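Request:
apply_moves([
  {"linear":[0,0,0],"roll":0},
  {"linear":[0,0,0],"roll":0},
  {"linear":[0,0,0],"roll":0},
  {"linear":[0,0,0],"roll":0},
  {"linear":[0,0,0],"roll":0},
  {"linear":[0,0,0.02],"roll":0},
  {"linear":[0,0,0.05],"roll":0},
  {"linear":[0,0,0.09],"roll":0},
], gripper=-0.4)

```text
time: 22.15
tool_pos: [0.7095, -0.1389, 0.1689]
ee_rot: [0.002, 0.719, 0.695, -0.002]
wrist_force: [0.6, -0.4, 0.6]
grip_width: 0.0596
```

Request:
apply_moves([
  {"linear":[0,0,0.03],"roll":0},
  {"linear":[0,0,0.06],"roll":0},
  {"linear":[0,0.0,0.09],"roll":0},
  {"linear":[-0.01,0.02,0.1],"roll":0},
  {"linear":[-0.025,0.06,0.1],"roll":0},
  {"linear":[-0.04,0.1,0.1],"roll":0},
  {"linear":[-0.05,0.14,0.1],"roll":0},
  {"linear":[-0.06,0.18,0.1],"roll":0},
])

```text
time: 22.95
tool_pos: [0.6476, 0.0433, 0.2681]
ee_rot: [0.001, 0.719, 0.695, -0.002]
wrist_force: [-0.3, 0.6, 0.6]
grip_width: 0.0603
```

```bash
python3 -c "
from h import *
s=st();t=snapshot('top');c=t['color'][90:250,100:370,::-1]
cv2.imwrite('pics/t13.png',cv2.resize(c,None,fx=2.9,fy=2.9,interpolation=cv2.INTER_CUBIC))
t=snapshot('side');c=t['color'][120:320,150:350,::-1]
cv2.imwrite('pics/s13.png',cv2.resize(c,None,fx=3,fy=3,interpolation=cv2.INTER_CUBIC))"
```

```text
t22.9 pos [0.6476 0.0433 0.2681] head -1.9 F [-0.3  0.6  0.6] w 0.0603 q [ 0.07  0.48  0.27  1.36 -0.    1.67] tz [-0.002 -0.004 -1.   ]
```

View pics/t13.png

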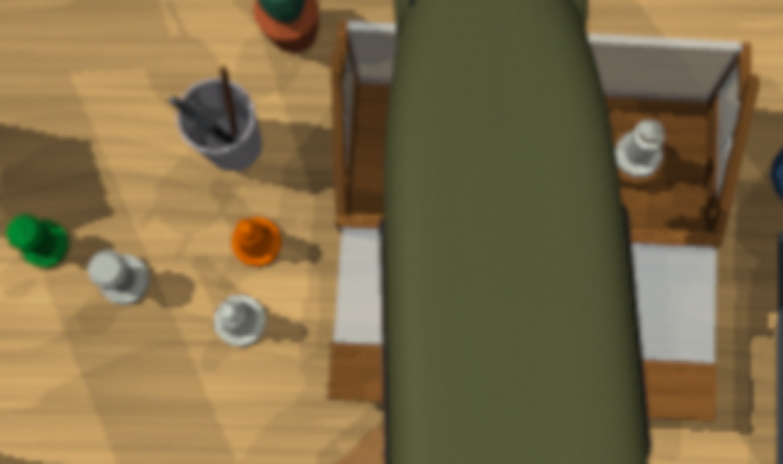

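View pics/s13.png

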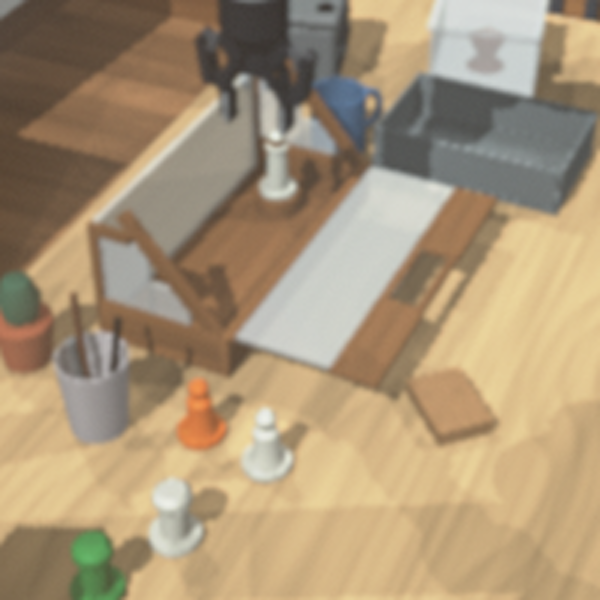

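The lighthouse stands upright on the riser at side crop (278,170). Bell and bollard have not moved. The bell is about 74 mm from the orange look-alike in x, so I'll turn the jaws about 62° to clear it.

Request:
apply_moves([
  {"linear":[-0.008,0.026,0],"roll":7.8},
  {"linear":[-0.016,0.052,0],"roll":15.6},
  {"linear":[-0.024,0.078,0],"roll":23.4},
  {"linear":[-0.032,0.104,0],"roll":31},
  {"linear":[-0.04,0.13,-0.005],"roll":39},
  {"linear":[-0.048,0.156,-0.01],"roll":46.5},
  {"linear":[-0.056,0.182,-0.015],"roll":54},
  {"linear":[-0.062,0.208,-0.02],"roll":62},
], gripper=-0.5)

```text
time: 23.85
tool_pos: [0.5835, 0.2557, 0.2475]
ee_rot: [0.0, 0.252, 0.968, -0.002]
wrist_force: [0.4, 0.2, -0.5]
grip_width: 0.0637
```

```bash
python3 -c "
from h import *
s=st();d=save('wrist','w14');print(proj(d,[.5293,.2836,.0045],s))"
```

```text
t23.9 pos [0.5835 0.2557 0.2475] head 60.8 F [ 0.4  0.2 -0.5] w 0.0637 q [ 0.41  0.46  0.18  1.3  -0.    0.92] tz [-0.001 -0.004 -1.   ]
[253.95435392 115.02175196]
```

View pics/w14.png

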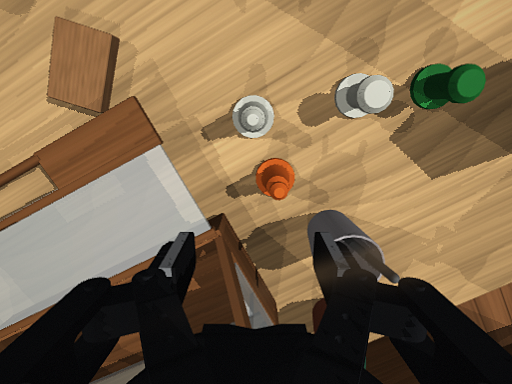

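The bell's foot is at (253,117), predicted (254,115). Orange sits at (276,178), the bollard at (362,95) and the green look-alike at (447,85).

```bash
python3 -c "
from h import *
s=st();d=snapshot('wrist')
b=onz(d,253,117,.0045,s);print(b,b-s['tool_pos']);print('boll',onz(d,358,96,.0045,s));print('or',onz(d,274,177,.0045,s))
cv2.imwrite('pics/w14c.png',cv2.resize(d['color'][50:230,200:420,::-1],None,fx=3.3,fy=3.3))"
```

```text
t23.9 pos [0.5822 0.2597 0.2463] head 61.2 F [-0.9  1.6 -0.5] w 0.0641 q [0.42 0.46 0.18 1.3  0.   0.92] tz [-0.003 -0.001 -1.   ]
[0.52886038 0.28562512 0.0045    ] [-0.05336503  0.02597464 -0.24184601]
boll [0.57032343 0.41494353 0.0045    ]
or [0.61294491 0.27231941 0.0045    ]
```

View pics/w14c.png

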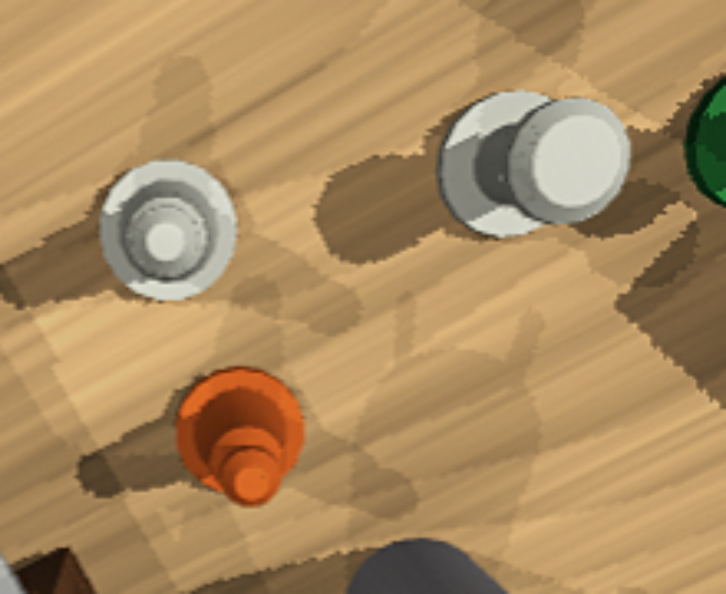

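Request:
apply_moves([
  {"linear":[-0.02,0.008,0],"roll":0},
  {"linear":[-0.04,0.018,0],"roll":0},
  {"linear":[-0.053,0.0245,-0.01],"roll":0},
  {"linear":[-0.053,0.0245,-0.03],"roll":0},
  {"linear":[-0.053,0.0245,-0.06],"roll":0},
  {"linear":[-0.053,0.0245,-0.08],"roll":0},
  {"linear":[-0.053,0.0245,-0.09],"roll":0},
  {"linear":[-0.053,0.0245,-0.09],"roll":0},
])

```text
time: 24.75
tool_pos: [0.5286, 0.2809, 0.155]
ee_rot: [-0.002, 0.253, 0.967, -0.003]
wrist_force: [-1.0, -0.1, 0.3]
grip_width: 0.064
```

```bash
python3 -c "
from h import *
s=st();d=save('wrist','w15');print(proj(d,[.529,.2842,.0045],s),np.array([.529,.2842,.033])-s['tool_pos'])"
```

```text
t24.8 pos [0.5286 0.2809 0.155 ] head 60.7 F [-1.  -0.1  0.3] w 0.0640 q [ 0.49  0.43 -0.1   1.04 -0.    1.  ] tz [-0.005 -0.005 -1.   ]
[258.92683249 177.84342408] [ 0.00037026  0.0033188  -0.12200298]
```

View pics/w15.png

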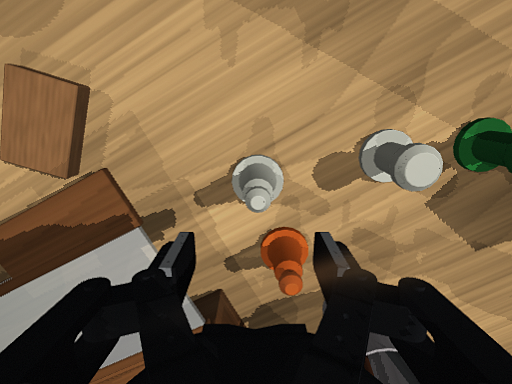

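Request:
apply_moves([
  {"linear":[0.0004,0.0025,-0.025],"roll":0},
  {"linear":[0.0004,0.0028,-0.05],"roll":0},
  {"linear":[0.0004,0.0028,-0.075],"roll":0},
  {"linear":[0.0004,0.0028,-0.095],"roll":0},
  {"linear":[0.0004,0.0028,-0.11],"roll":0},
  {"linear":[0.0004,0.0028,-0.12],"roll":0},
  {"linear":[0.0004,0.0028,-0.122],"roll":0},
  {"linear":[0.0004,0.0028,-0.122],"roll":0},
])

```text
time: 25.6
tool_pos: [0.5305, 0.2844, 0.035]
ee_rot: [-0.001, 0.253, 0.967, -0.002]
wrist_force: [-0.3, -0.7, -0.5]
grip_width: 0.0638
```

Request:
apply_moves([
  {"linear":[0,0,0],"roll":0},
  {"linear":[0,0,0],"roll":0},
  {"linear":[0,0,0],"roll":0},
  {"linear":[0,0,0],"roll":0},
  {"linear":[0,0,0],"roll":0},
  {"linear":[0,0,0],"roll":0},
  {"linear":[0,0,0],"roll":0},
  {"linear":[0,0,0],"roll":0},
], gripper=1, grip_force=30)

```text
time: 26.4
tool_pos: [0.5312, 0.2846, 0.0363]
ee_rot: [0.0, 0.253, 0.967, -0.001]
wrist_force: [-0.7, -0.8, 6.4]
grip_width: 0.0277
```

```bash
python3 -c "
from h import *
s=st();d=save('wrist','w16')"
```

```text
t26.4 pos [0.5312 0.2846 0.0363] head 60.7 F [-0.7 -0.8  6.4] w 0.0277 q [ 0.49  0.54 -0.26  0.77 -0.    1.01] tz [-0.    -0.003 -1.   ]
```

View pics/w16.png

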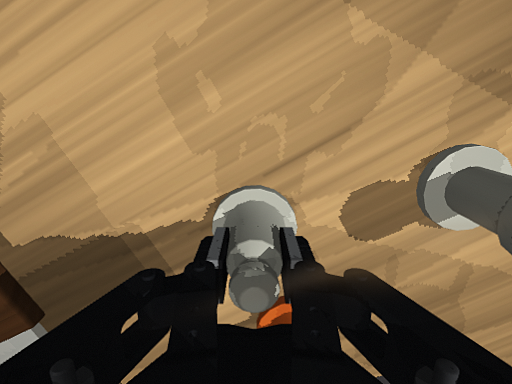

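Request:
apply_moves([
  {"linear":[0,0,0.02],"roll":0},
  {"linear":[0,0,0.05],"roll":0},
  {"linear":[0,0,0.09],"roll":0},
  {"linear":[0.0,0.0,0.13],"roll":0},
  {"linear":[0.01,-0.017,0.165],"roll":0},
  {"linear":[0.025,-0.042,0.19],"roll":0},
  {"linear":[0.043,-0.072,0.195],"roll":0},
  {"linear":[0.061,-0.102,0.195],"roll":0},
])

```text
time: 27.25
tool_pos: [0.5935, 0.1822, 0.2333]
ee_rot: [0.002, 0.253, 0.968, -0.0]
wrist_force: [-0.4, -0.2, -1.5]
grip_width: 0.0277
```

Request:
apply_moves([
  {"linear":[0.02,-0.033,0],"roll":0},
  {"linear":[0.04,-0.066,0],"roll":0},
  {"linear":[0.06,-0.1,0],"roll":0},
  {"linear":[0.08,-0.133,0],"roll":0},
  {"linear":[0.1,-0.166,0],"roll":0},
  {"linear":[0.115,-0.19,0],"roll":0},
  {"linear":[0.124,-0.205,0],"roll":0},
  {"linear":[0.1245,-0.2065,0],"roll":0},
])

```text
time: 28.05
tool_pos: [0.7187, -0.0267, 0.2321]
ee_rot: [0.001, 0.254, 0.967, -0.001]
wrist_force: [-0.6, 0.4, -1.5]
grip_width: 0.027
```

```bash
python3 -c "
from h import *
s=st();print(np.array([.7167,-.0244,.0503])-s['tool_pos'])"
```

```text
t28.1 pos [ 0.7187 -0.0267  0.2321] head 60.5 F [-0.6  0.4 -1.5] w 0.0270 q [-0.04  0.62  0.42  1.37 -0.    0.48] tz [ 0.002 -0.002 -1.   ]
[-0.00203627  0.00228287 -0.18178401]
```

Request:
apply_moves([
  {"linear":[-0.002,0.002,-0.03],"roll":0},
  {"linear":[-0.002,0.002,-0.065],"roll":0},
  {"linear":[-0.002,0.002,-0.1],"roll":0},
  {"linear":[-0.002,0.002,-0.13],"roll":0},
  {"linear":[-0.002,0.002,-0.152],"roll":0},
  {"linear":[-0.002,0.002,-0.166],"roll":0},
  {"linear":[-0.002,0.002,-0.174],"roll":0},
  {"linear":[-0.002,0.002,-0.178],"roll":0},
])

```text
time: 28.85
tool_pos: [0.7166, -0.0242, 0.0539]
ee_rot: [0.001, 0.254, 0.967, -0.001]
wrist_force: [-0.2, -0.1, -1.8]
grip_width: 0.0275
```

Request:
apply_moves([
  {"linear":[0,0,-0.001],"roll":0},
  {"linear":[0,0,-0.002],"roll":0},
  {"linear":[0,0,-0.0028],"roll":0},
  {"linear":[0,0,-0.0036],"roll":0},
  {"linear":[0,0,-0.0042],"roll":0},
  {"linear":[0,0,-0.0042],"roll":0},
  {"linear":[0,0,-0.0042],"roll":0},
  {"linear":[0,0,-0.0042],"roll":0},
])

```text
time: 29.65
tool_pos: [0.7171, -0.0242, 0.0504]
ee_rot: [0.002, 0.254, 0.967, -0.0]
wrist_force: [-0.9, 1.1, 2.6]
grip_width: 0.0277
```

```bash
python3 -c "
from h import *
s=st();d=save('wrist','w17')"
```

```text
t29.6 pos [ 0.7171 -0.0242  0.0504] head 60.6 F [-0.9  1.1  2.6] w 0.0277 q [-0.03  0.7   0.09  0.96 -0.    0.48] tz [ 0.004 -0.002 -1.   ]
```

View pics/w17.png

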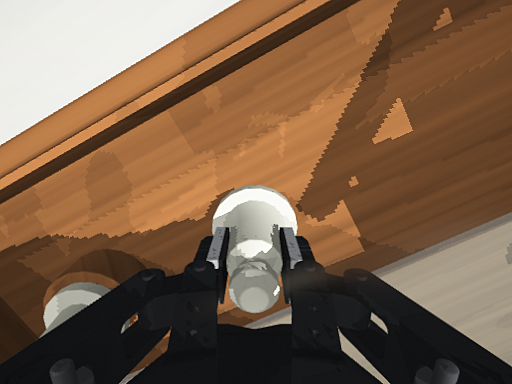

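Request:
apply_moves([
  {"linear":[0,0,0],"roll":0},
  {"linear":[0,0,0],"roll":0},
  {"linear":[0,0,0],"roll":0},
  {"linear":[0,0,0],"roll":0},
  {"linear":[0,0,0.01],"roll":0},
  {"linear":[0,0,0.04],"roll":0},
  {"linear":[0,0,0.08],"roll":0},
  {"linear":[0,0,0.12],"roll":0},
], gripper=-0.3)

```text
time: 30.5
tool_pos: [0.7166, -0.0242, 0.1719]
ee_rot: [0.002, 0.254, 0.967, -0.001]
wrist_force: [0.9, 0.1, 0.1]
grip_width: 0.0553
```

Request:
apply_moves([
  {"linear":[0,0,0.04],"roll":-5},
  {"linear":[-0.01,0.02,0.07],"roll":-13},
  {"linear":[-0.025,0.055,0.08],"roll":-21},
  {"linear":[-0.04,0.09,0.08],"roll":-29},
  {"linear":[-0.055,0.13,0.08],"roll":-37},
  {"linear":[-0.07,0.17,0.08],"roll":-45},
  {"linear":[-0.085,0.21,0.08],"roll":-53},
  {"linear":[-0.1,0.25,0.08],"roll":-61},
], gripper=-0.65)

```text
time: 31.3
tool_pos: [0.6159, 0.2273, 0.253]
ee_rot: [0.001, 0.712, 0.702, -0.001]
wrist_force: [0.7, -0.1, 0.4]
grip_width: 0.0706
```

Request:
apply_moves([
  {"linear":[-0.01,0.03,0],"roll":0},
  {"linear":[-0.02,0.06,0],"roll":0},
  {"linear":[-0.03,0.085,0],"roll":0},
  {"linear":[-0.04,0.105,0],"roll":0},
  {"linear":[-0.045,0.117,0],"roll":0},
  {"linear":[-0.046,0.12,0],"roll":0},
  {"linear":[-0.046,0.12,0],"roll":0},
  {"linear":[-0.046,0.12,0],"roll":0},
])

```text
time: 32.1
tool_pos: [0.5704, 0.3463, 0.253]
ee_rot: [0.002, 0.712, 0.702, -0.001]
wrist_force: [0.8, 0.2, -0.0]
grip_width: 0.0707
```

```bash
python3 -c "
from h import *
s=st();d=save('wrist','w18');print(proj(d,[.5705,.413,.0045],s))
save('side','s18',(150,120,350,320),3)"
```

```text
t32.1 pos [0.5704 0.3463 0.253 ] head -0.8 F [ 0.8  0.2 -0. ] w 0.0707 q [ 0.55  0.51  0.29  1.35 -0.    2.13] tz [ 0.001 -0.003 -1.   ]
[254.101973   108.71496444]
```

View pics/w18.png

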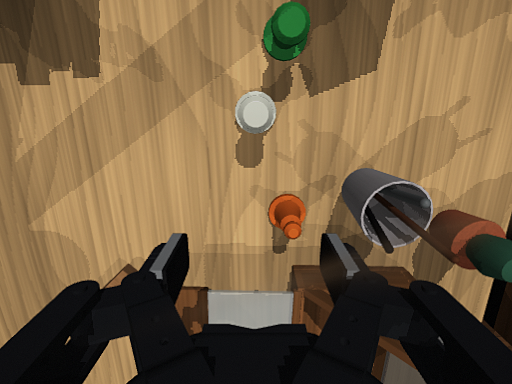

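View pics/s18.png

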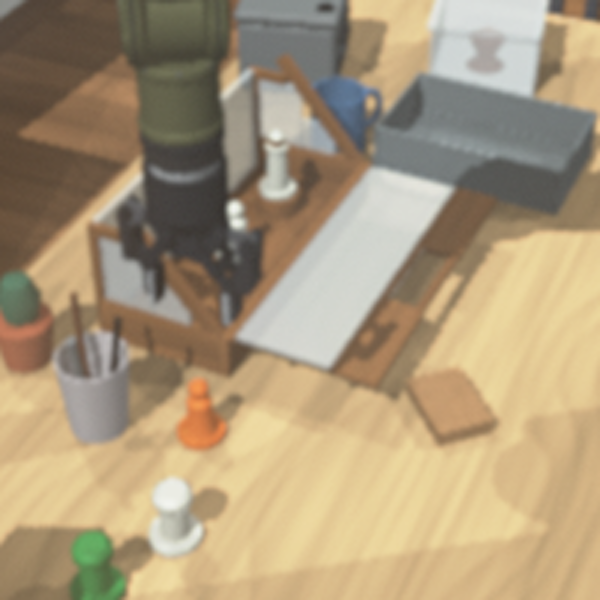

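The white bollard is at (255,112), 3 px nearer than predicted, and the green look-alike is at (290,30). The white one is meant. Its position is about (0.571, 0.410).

Request:
apply_moves([
  {"linear":[0.001,0.03,0],"roll":0},
  {"linear":[0.001,0.055,0],"roll":0},
  {"linear":[0.001,0.064,-0.03],"roll":0},
  {"linear":[0.001,0.064,-0.07],"roll":0},
  {"linear":[0.001,0.064,-0.11],"roll":0},
  {"linear":[0.001,0.064,-0.13],"roll":0},
  {"linear":[0.001,0.064,-0.14],"roll":0},
  {"linear":[0.001,0.064,-0.14],"roll":0},
])

```text
time: 33.0
tool_pos: [0.5711, 0.409, 0.1116]
ee_rot: [0.001, 0.713, 0.702, -0.002]
wrist_force: [-0.7, -0.0, 0.7]
grip_width: 0.0703
```

```bash
python3 -c "
from h import *
s=st();d=save('wrist','w19');print(proj(d,[.5712,.410,.009],s),np.array([.5712,.410,.025])-s['tool_pos'])"
```

```text
t33.0 pos [0.5711 0.409  0.1116] head -0.9 F [-0.7 -0.   0.7] w 0.0703 q [ 0.62  0.63  0.14  1.08 -0.    2.21] tz [-0.001 -0.005 -1.   ]
[255.35093057 189.51505777] [ 0.00011443  0.00101461 -0.08655498]
```

View pics/w19.png

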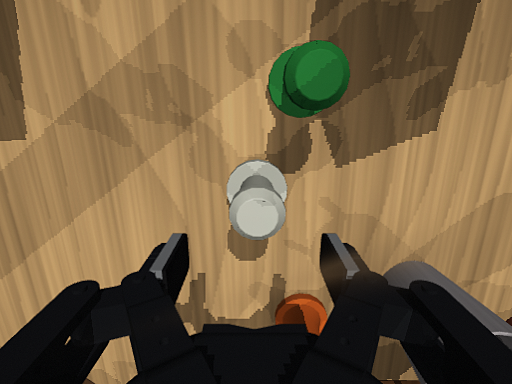

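Request:
apply_moves([
  {"linear":[0.001,0.001,-0.02],"roll":0},
  {"linear":[0.001,0.001,-0.04],"roll":0},
  {"linear":[0.001,0.001,-0.06],"roll":0},
  {"linear":[0.001,0.001,-0.073],"roll":0},
  {"linear":[0.001,0.001,-0.082],"roll":0},
  {"linear":[0.001,0.001,-0.0865],"roll":0},
  {"linear":[0.001,0.001,-0.0865],"roll":0},
  {"linear":[0.001,0.001,-0.0865],"roll":0},
])

```text
time: 33.85
tool_pos: [0.5735, 0.4111, 0.0277]
ee_rot: [0.002, 0.713, 0.702, -0.0]
wrist_force: [0.3, -0.0, -0.3]
grip_width: 0.0703
```

Request:
apply_moves([
  {"linear":[0,0,0],"roll":0},
  {"linear":[0,0,0],"roll":0},
  {"linear":[0,0,0],"roll":0},
  {"linear":[0,0,0],"roll":0},
  {"linear":[0,0,0],"roll":0},
  {"linear":[0,0,0],"roll":0},
  {"linear":[0,0,0],"roll":0},
  {"linear":[0,0,0],"roll":0},
], gripper=1, grip_force=30)

```text
time: 34.65
tool_pos: [0.5738, 0.4116, 0.0285]
ee_rot: [0.002, 0.713, 0.702, 0.001]
wrist_force: [-0.9, -0.6, 5.7]
grip_width: 0.0385
```

```bash
python3 -c "
from h import *
s=st();d=save('wrist','w20')"
```

```text
t34.6 pos [0.5738 0.4116 0.0285] head -0.9 F [-0.9 -0.6  5.7] w 0.0385 q [ 0.62  0.7   0.03  0.9  -0.    2.21] tz [ 0.003 -0.001 -1.   ]
```

View pics/w20.png

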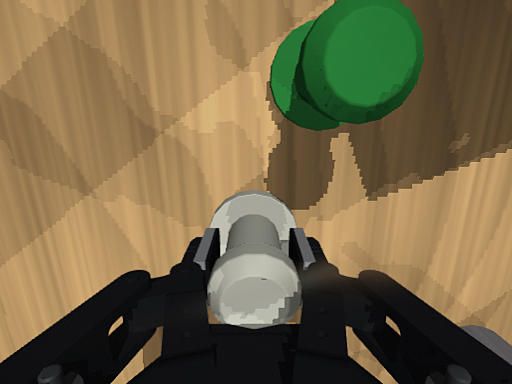

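Width is 38.5 mm, so the pad tops caught the 40 mm head. I'll regrip squarely on the head, about 20 mm higher.

Request:
apply_moves([
  {"linear":[0,0,0],"roll":0},
  {"linear":[0,0,0],"roll":0},
  {"linear":[0,0,0],"roll":0},
  {"linear":[0,0,0.005],"roll":0},
  {"linear":[0,0,0.012],"roll":0},
  {"linear":[0,0,0.019],"roll":0},
  {"linear":[0,0,0.019],"roll":0},
  {"linear":[0,0,0.019],"roll":0},
], gripper=-0.5)

```text
time: 35.5
tool_pos: [0.5742, 0.4118, 0.0482]
ee_rot: [0.002, 0.713, 0.702, 0.001]
wrist_force: [-0.7, 0.1, 0.2]
grip_width: 0.0641
```

Request:
apply_moves([
  {"linear":[0,0,0],"roll":0},
  {"linear":[0,0,0],"roll":0},
  {"linear":[0,0,0],"roll":0},
  {"linear":[0,0,0],"roll":0},
  {"linear":[0,0,0],"roll":0},
  {"linear":[0,0,0],"roll":0},
  {"linear":[0,0,0],"roll":0},
  {"linear":[0,0,0],"roll":0},
], gripper=1, grip_force=35)

```text
time: 36.3
tool_pos: [0.574, 0.4118, 0.0482]
ee_rot: [0.002, 0.713, 0.702, 0.001]
wrist_force: [-2.1, -0.2, 3.0]
grip_width: 0.0385
```

```bash
python3 -c "
from h import *
s=st();d=save('wrist','w21')"
```

```text
t36.3 pos [0.574  0.4118 0.0482] head -0.9 F [-2.1 -0.2  3. ] w 0.0385 q [ 0.62  0.68  0.05  0.94 -0.    2.21] tz [ 0.004 -0.001 -1.   ]
```

View pics/w21.png

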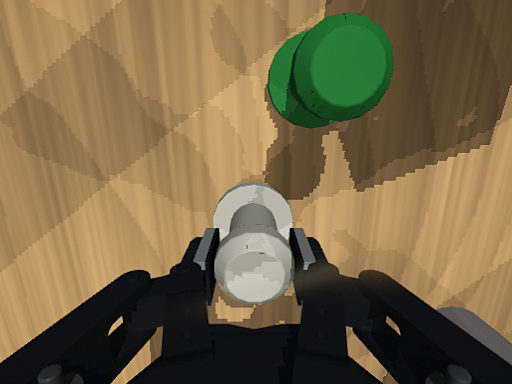

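Request:
apply_moves([
  {"linear":[0,0,0.02],"roll":0},
  {"linear":[0,0,0.05],"roll":0},
  {"linear":[0,0,0.09],"roll":0},
  {"linear":[0.0,0.0,0.13],"roll":0},
  {"linear":[-0.01,-0.017,0.165],"roll":0},
  {"linear":[-0.015,-0.042,0.195],"roll":0},
  {"linear":[-0.02,-0.072,0.215],"roll":0},
  {"linear":[-0.015,-0.102,0.22],"roll":0},
])

```text
time: 37.15
tool_pos: [0.5594, 0.3097, 0.2712]
ee_rot: [0.002, 0.712, 0.702, 0.003]
wrist_force: [1.0, 1.2, -1.2]
grip_width: 0.0382
```

Request:
apply_moves([
  {"linear":[0.02,-0.033,0],"roll":0},
  {"linear":[0.04,-0.066,0],"roll":0},
  {"linear":[0.062,-0.1,0],"roll":0},
  {"linear":[0.085,-0.133,0],"roll":0},
  {"linear":[0.11,-0.166,0],"roll":0},
  {"linear":[0.135,-0.195,0],"roll":0},
  {"linear":[0.155,-0.215,0],"roll":0},
  {"linear":[0.16,-0.223,0],"roll":0},
])

```text
time: 37.95
tool_pos: [0.7214, 0.0837, 0.2693]
ee_rot: [0.003, 0.713, 0.701, 0.003]
wrist_force: [-1.0, 0.4, -1.2]
grip_width: 0.0381
```

```bash
python3 -c "
from h import *
s=st();print(np.array([.7209,.0856,.0622])-s['tool_pos'])"
```

```text
t38.0 pos [0.7214 0.0837 0.2693] head -1.0 F [-1.   0.4 -1.2] w 0.0381 q [ 0.12  0.63  0.54  1.47 -0.    1.7 ] tz [ 0.008  0.    -1.   ]
[-0.0004782   0.00194874 -0.20711711]
```

Request:
apply_moves([
  {"linear":[-0.001,0.001,-0.035],"roll":0},
  {"linear":[-0.001,0.001,-0.075],"roll":0},
  {"linear":[-0.001,0.001,-0.115],"roll":0},
  {"linear":[-0.001,0.001,-0.15],"roll":0},
  {"linear":[-0.001,0.001,-0.177],"roll":0},
  {"linear":[-0.001,0.001,-0.192],"roll":0},
  {"linear":[-0.001,0.001,-0.2],"roll":0},
  {"linear":[-0.001,0.001,-0.203],"roll":0},
])

```text
time: 38.75
tool_pos: [0.7195, 0.085, 0.0652]
ee_rot: [0.002, 0.713, 0.701, 0.002]
wrist_force: [-0.3, 0.4, -1.5]
grip_width: 0.0383
```

Request:
apply_moves([
  {"linear":[0,0,-0.001],"roll":0},
  {"linear":[0,0,-0.002],"roll":0},
  {"linear":[0,0,-0.0028],"roll":0},
  {"linear":[0,0,-0.0036],"roll":0},
  {"linear":[0,0,-0.0042],"roll":0},
  {"linear":[0,0,-0.0045],"roll":0},
  {"linear":[0,0,-0.0045],"roll":0},
  {"linear":[0,0,-0.0045],"roll":0},
])

```text
time: 39.55
tool_pos: [0.72, 0.0852, 0.0621]
ee_rot: [0.003, 0.713, 0.701, 0.003]
wrist_force: [-2.2, -0.0, 5.4]
grip_width: 0.0384
```

```bash
python3 -c "
from h import *
s=st();d=save('wrist','w22')"
```

```text
t39.5 pos [0.72   0.0852 0.0621] head -1.0 F [-2.2 -0.   5.4] w 0.0384 q [ 0.12  0.7   0.13  0.99 -0.    1.71] tz [ 0.007  0.    -1.   ]
```

View pics/w22.png

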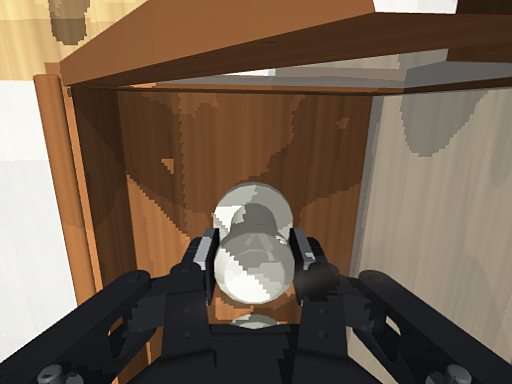

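Landed with 5.4 N. Releasing, then checking the contents of the case.

Request:
apply_moves([
  {"linear":[0,0,0],"roll":0},
  {"linear":[0,0,0],"roll":0},
  {"linear":[0,0,0],"roll":0},
  {"linear":[0,0,0],"roll":0},
  {"linear":[0,0,0.01],"roll":0},
  {"linear":[0,0,0.04],"roll":0},
  {"linear":[0,0,0.08],"roll":0},
  {"linear":[0,0,0.12],"roll":0},
], gripper=-0.4)

```text
time: 40.4
tool_pos: [0.7195, 0.0851, 0.1835]
ee_rot: [0.002, 0.713, 0.701, 0.002]
wrist_force: [0.2, 0.9, -0.4]
grip_width: 0.0596
```

Request:
apply_moves([
  {"linear":[-0.02,0,0.03],"roll":0},
  {"linear":[-0.06,-0.015,0.05],"roll":0},
  {"linear":[-0.1,-0.035,0.05],"roll":0},
  {"linear":[-0.14,-0.055,0.05],"roll":0},
  {"linear":[-0.18,-0.075,0.05],"roll":0},
  {"linear":[-0.215,-0.09,0.05],"roll":-1},
  {"linear":[-0.25,-0.1,0.05],"roll":-1},
  {"linear":[-0.275,-0.102,0.05],"roll":-1},
], gripper=0.06)

```text
time: 41.2
tool_pos: [0.4421, -0.0178, 0.2343]
ee_rot: [0.002, 0.72, 0.694, 0.002]
wrist_force: [-0.2, 0.6, -0.3]
grip_width: 0.0403
```

```bash
python3 -c "
from h import *
s=st();t=snapshot('top');c=t['color'][80:260,100:370,::-1]
cv2.imwrite('pics/t23.png',cv2.resize(c,None,fx=2.9,fy=2.9,interpolation=cv2.INTER_CUBIC))
save('side','s23',(150,120,350,320),3)
d=save('wrist','w23');print(proj(d,[.4448,-.0168,.0615],s),proj(d,[.4448,.022,.0615],s))"
```

```text
t41.2 pos [ 0.4421 -0.0178  0.2343] head -2.0 F [-0.2  0.6 -0.3] w 0.0403 q [-0.04  0.12 -0.34  1.11 -0.    1.57] tz [ 0.007 -0.    -1.   ]
[256.32681048 171.50469925] [255.13313776 136.44669817]
```

View pics/t23.png

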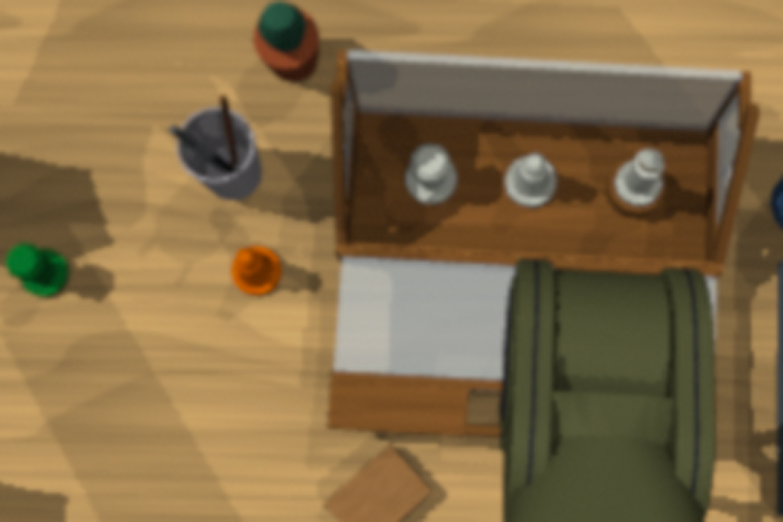

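View pics/s23.png

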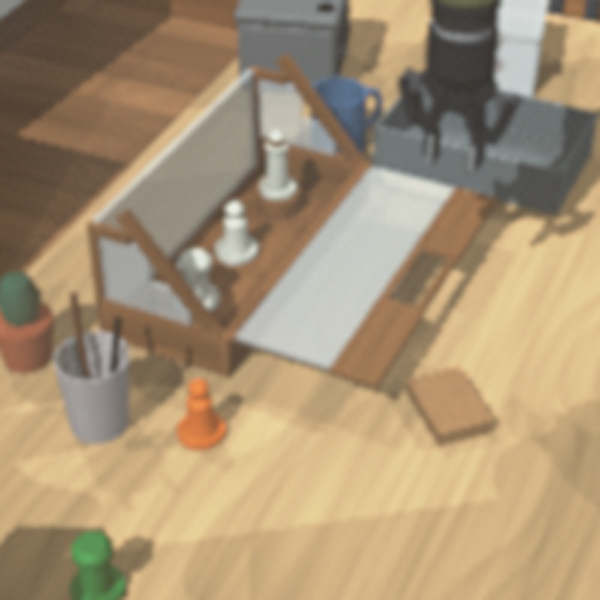

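View pics/w23.png

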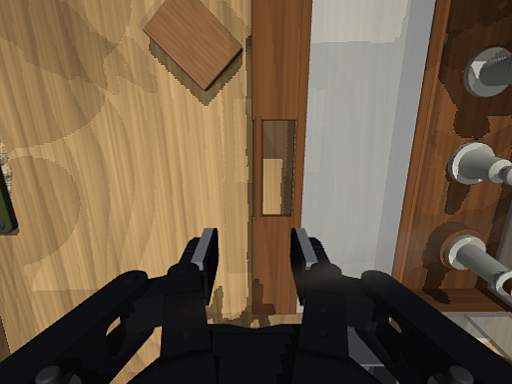

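All three ornaments stand upright in the case at top crop (430,175), (531,178) and (638,178). The rail is at wrist px (257,168), as predicted. Gripping it to shut the front.

Request:
apply_moves([
  {"linear":[0.0027,0.002,-0.035],"roll":0},
  {"linear":[0.0027,0.002,-0.075],"roll":0},
  {"linear":[0.0027,0.002,-0.11],"roll":0},
  {"linear":[0.0027,0.002,-0.14],"roll":0},
  {"linear":[0.0027,0.002,-0.163],"roll":0},
  {"linear":[0.0027,0.002,-0.178],"roll":0},
  {"linear":[0.0027,0.002,-0.185],"roll":0},
  {"linear":[0.0027,0.002,-0.187],"roll":0},
])

```text
time: 42.15
tool_pos: [0.4469, -0.015, 0.0471]
ee_rot: [0.003, 0.719, 0.695, 0.003]
wrist_force: [-0.5, 0.4, -0.3]
grip_width: 0.0403
```

Request:
apply_moves([
  {"linear":[0,0,0],"roll":0},
  {"linear":[0,0,0],"roll":0},
  {"linear":[0,0,0],"roll":0},
  {"linear":[0,0,0],"roll":0},
  {"linear":[0,0,0],"roll":0},
  {"linear":[0,0,0],"roll":0},
  {"linear":[0,0,0],"roll":0},
  {"linear":[0,0,0],"roll":0},
], gripper=1, grip_force=20)

```text
time: 42.95
tool_pos: [0.4458, -0.0149, 0.0476]
ee_rot: [0.002, 0.719, 0.695, 0.002]
wrist_force: [-4.7, 0.2, 5.8]
grip_width: 0.0111
```

```bash
python3 -c "
from h import *
s=st()
import math
L=.183;e=2.269
def P(th): a=.698-th; return L*math.sin(a),L*math.cos(a)
for s0,ths in ((2.269,np.linspace(2.2,1.2,8)),(1.2,np.linspace(1.06,.36,8)),(.36,[.3,.24,.18,.12,.06,.02,0,0])):
    x0,z0=P(s0)
    for th in ths:
        x,z=P(th);dx=x-x0;print(round(th,2),[round(dx*.9993,4),round(-dx*.038,4),round(z-z0,4)])
"
```

```text
t43.0 pos [ 0.4458 -0.0149  0.0476] head -2.0 F [-4.7  0.2  5.8] w 0.0111 q [-0.03  0.3  -0.65  0.61  0.    1.57] tz [ 0.006  0.    -1.   ]
2.2 [0.0004, -0.0, 0.0126]
2.06 [0.0041, -0.0002, 0.0385]
1.91 [0.0114, -0.0004, 0.0636]
1.77 [0.0222, -0.0008, 0.0873]
1.63 [0.0362, -0.0014, 0.1094]
1.49 [0.0533, -0.002, 0.1291]
1.34 [0.073, -0.0028, 0.1463]
1.2 [0.0949, -0.0036, 0.1605]
1.06 [0.0232, -0.0009, 0.0107]
0.96 [0.0406, -0.0015, 0.0163]
0.86 [0.0585, -0.0022, 0.0202]
0.76 [0.0767, -0.0029, 0.0222]
0.66 [0.0949, -0.0036, 0.0224]
0.56 [0.1132, -0.0043, 0.0208]
0.46 [0.1311, -0.005, 0.0174]
0.36 [0.1486, -0.0057, 0.0122]
0.3 [0.0102, -0.0004, -0.0039]
0.24 [0.0202, -0.0008, -0.0085]
0.18 [0.0299, -0.0011, -0.0137]
0.12 [0.0393, -0.0015, -0.0194]
0.06 [0.0483, -0.0018, -0.0256]
0.02 [0.0541, -0.0021, -0.0301]
0 [0.0569, -0.0022, -0.0324]
0 [0.0569, -0.0022, -0.0324]
```

Request:
apply_moves([
  {"linear":[0.0004,0,0.0126],"roll":0},
  {"linear":[0.0041,-0.0002,0.0385],"roll":0},
  {"linear":[0.0114,-0.0004,0.0636],"roll":0},
  {"linear":[0.0222,-0.0008,0.0873],"roll":0},
  {"linear":[0.0362,-0.0014,0.1094],"roll":0},
  {"linear":[0.0533,-0.002,0.1291],"roll":0},
  {"linear":[0.073,-0.0028,0.1463],"roll":0},
  {"linear":[0.0949,-0.0036,0.1605],"roll":0},
])

```text
time: 43.75
tool_pos: [0.5309, -0.0179, 0.2106]
ee_rot: [-0.004, 0.719, 0.695, -0.003]
wrist_force: [-23.4, 1.5, 32.8]
grip_width: 0.0111
```

```bash
python3 -c "
from h import *
s=st();d=save('side','s24')"
```

```text
t43.8 pos [ 0.5309 -0.0179  0.2106] head -2.0 F [-23.4   1.5  32.8] w 0.0111 q [-0.03  0.29 -0.17  1.12  0.    1.57] tz [-0.011  0.001 -1.   ]
```

View pics/s24.png

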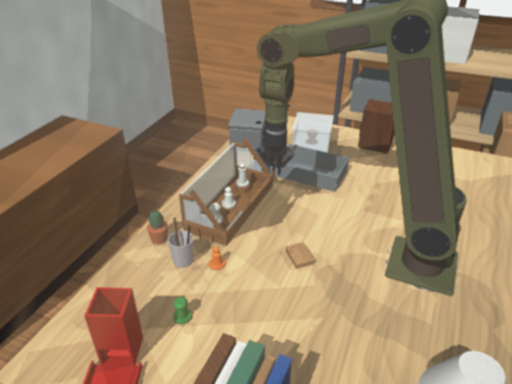

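The force has grown to 40 N. I'll look before going on.

```bash
python3 -c "
from h import *
s=st();d=save('wrist','w25');d=save('side','s25',(180,120,320,230),5.5);save('top','t25',(190,70,390,230),4);st()"
```

```text
t43.8 pos [ 0.5391 -0.0182  0.2139] head -2.0 F [-13.2   0.7  31.1] w 0.0115 q [-0.03  0.29 -0.16  1.12  0.    1.57] tz [ 0.004  0.001 -1.   ]
t44.0 pos [ 0.5384 -0.0183  0.2133] head -2.0 F [-17.3   1.8  30.2] w 0.0108 q [-0.03  0.29 -0.16  1.11  0.    1.57] tz [ 0.006  0.001 -1.   ]
```

View pics/w25.png

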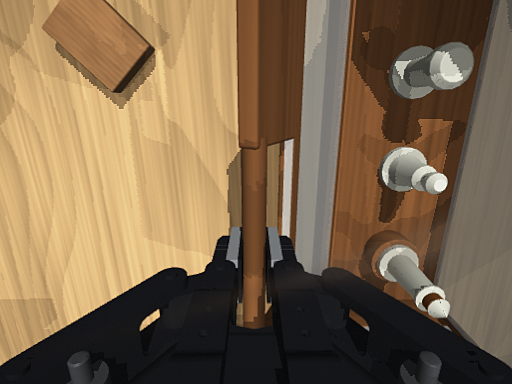

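View pics/s25.png

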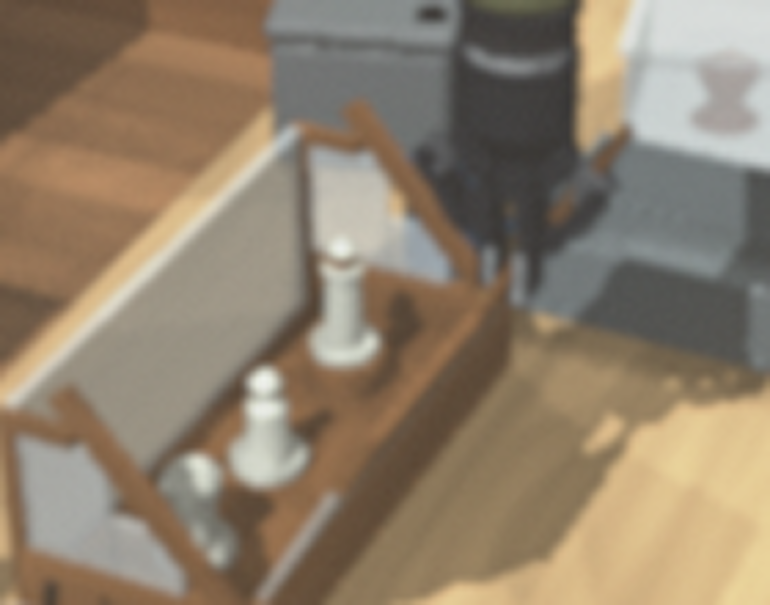

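View pics/t25.png

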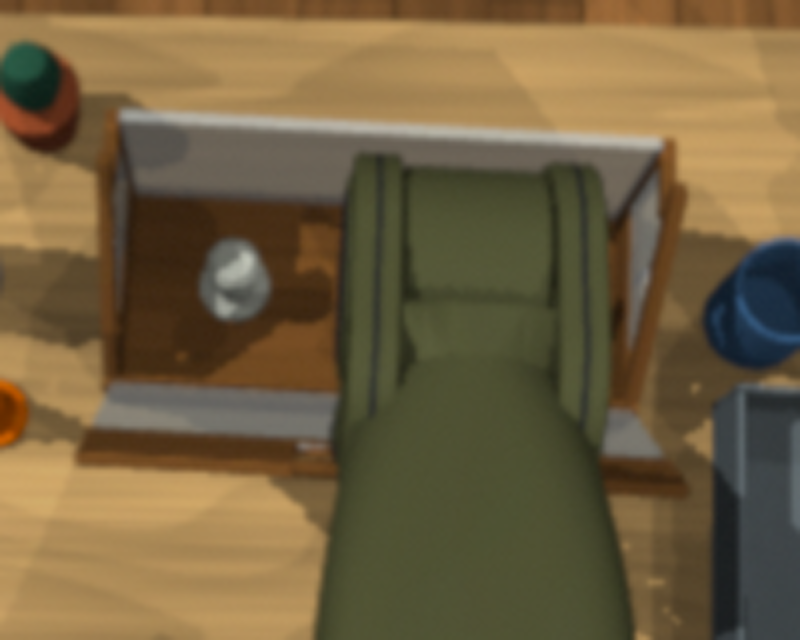

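The bar is still between the pads at (254,200), and the ornaments stand clear. The bar probably slid about 6 mm along the pads on the fast lift, so the commanded arc is off-centre. The force lines up with the door's radius. I'll re-centre the arc on the present pose and go slower.

```bash
python3 -c "
import math,numpy as np
L=.183
def P(th): a=.698-th; return L*math.sin(a),L*math.cos(a)
x0,z0=P(1.21)
for th in np.linspace(1.15,.7,8):
    x,z=P(th);dx=x-x0;print(round(th,2),[round(dx*.9993,4),round(-dx*.038,4),round(z-z0,4)])
"
```

```text
1.15 [0.0097, -0.0004, 0.0051]
1.09 [0.0205, -0.0008, 0.0099]
1.02 [0.0315, -0.0012, 0.014]
0.96 [0.0427, -0.0016, 0.0174]
0.89 [0.0542, -0.0021, 0.02]
0.83 [0.0658, -0.0025, 0.0219]
0.76 [0.0775, -0.0029, 0.0231]
0.7 [0.0892, -0.0034, 0.0235]
```

Request:
apply_moves([
  {"linear":[0.0097,-0.0004,0.0051],"roll":0},
  {"linear":[0.0205,-0.0008,0.0099],"roll":0},
  {"linear":[0.0315,-0.0012,0.014],"roll":0},
  {"linear":[0.0427,-0.0016,0.0174],"roll":0},
  {"linear":[0.0542,-0.0021,0.02],"roll":0},
  {"linear":[0.0658,-0.0025,0.0219],"roll":0},
  {"linear":[0.0775,-0.0029,0.0231],"roll":0},
  {"linear":[0.0892,-0.0034,0.0235],"roll":0},
])

```text
time: 44.75
tool_pos: [0.6284, -0.0215, 0.238]
ee_rot: [0.002, 0.719, 0.695, 0.003]
wrist_force: [-0.9, 1.3, -2.8]
grip_width: 0.0112
```

```bash
python3 -c "
from h import *
s=st();save('wrist','w26')
import math
L=.183
def P(th): a=.698-th; return L*math.sin(a),L*math.cos(a)
x0,z0=P(.7)
for th in np.linspace(.64,.22,8):
    x,z=P(th);dx=x-x0;print(round(th,2),[round(dx*.9993,4),round(-dx*.038,4),round(z-z0,4)])"
```

```text
t44.8 pos [ 0.6284 -0.0215  0.238 ] head -2.0 F [-0.9  1.3 -2.8] w 0.0112 q [-0.03  0.44  0.12  1.25  0.    1.57] tz [ 0.008  0.001 -1.   ]
0.64 [0.011, -0.0004, -0.0003]
0.58 [0.0219, -0.0008, -0.0013]
0.52 [0.0327, -0.0012, -0.0029]
0.46 [0.0435, -0.0017, -0.0052]
0.4 [0.0541, -0.0021, -0.0081]
0.34 [0.0644, -0.0025, -0.0116]
0.28 [0.0746, -0.0028, -0.0158]
0.22 [0.0845, -0.0032, -0.0205]
```

View pics/w26.png

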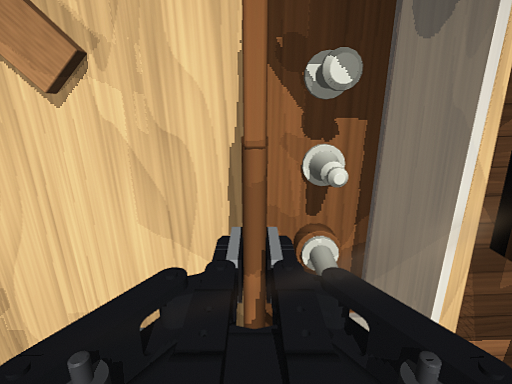

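The force has gone and the front is at upright. Continuing to shut.

Request:
apply_moves([
  {"linear":[0.011,-0.0004,-0.0003],"roll":0},
  {"linear":[0.0219,-0.0008,-0.0013],"roll":0},
  {"linear":[0.0327,-0.0012,-0.0029],"roll":0},
  {"linear":[0.0435,-0.0017,-0.0052],"roll":0},
  {"linear":[0.0541,-0.0021,-0.0081],"roll":0},
  {"linear":[0.0644,-0.0025,-0.0116],"roll":0},
  {"linear":[0.0746,-0.0028,-0.0158],"roll":0},
  {"linear":[0.0845,-0.0032,-0.0205],"roll":0},
])

```text
time: 45.6
tool_pos: [0.7158, -0.0246, 0.2168]
ee_rot: [0.003, 0.719, 0.695, 0.004]
wrist_force: [-1.3, 0.7, 1.1]
grip_width: 0.0114
```

```bash
python3 -c "
from h import *
s=st();save('wrist','w27')
import math
L=.183
def P(th): a=.698-th; return L*math.sin(a),L*math.cos(a)
x0,z0=P(.22)
for th in [.18,.14,.1,.06,.02,0,-.03]:
    x,z=P(th);dx=x-x0;print(round(th,2),[round(dx*.9993,4),round(-dx*.038,4),round(z-z0,4)])"
```

```text
t45.6 pos [ 0.7158 -0.0246  0.2168] head -2.0 F [-1.3  0.7  1.1] w 0.0114 q [-0.04  0.61  0.36  1.32  0.    1.57] tz [ 0.01   0.001 -1.   ]
0.18 [0.0064, -0.0002, -0.0035]
0.14 [0.0127, -0.0005, -0.0072]
0.1 [0.0188, -0.0007, -0.0112]
0.06 [0.0248, -0.0009, -0.0155]
0.02 [0.0306, -0.0012, -0.02]
0 [0.0334, -0.0013, -0.0223]
-0.03 [0.0376, -0.0014, -0.0259]
```

Request:
apply_moves([
  {"linear":[0.0064,-0.0002,-0.0035],"roll":0},
  {"linear":[0.0127,-0.0005,-0.0072],"roll":0},
  {"linear":[0.0188,-0.0007,-0.0112],"roll":0},
  {"linear":[0.0248,-0.0009,-0.0155],"roll":0},
  {"linear":[0.0306,-0.0012,-0.02],"roll":0},
  {"linear":[0.0334,-0.0013,-0.0223],"roll":0},
  {"linear":[0.0345,-0.0013,-0.0235],"roll":0},
  {"linear":[0.0345,-0.0013,-0.0235],"roll":0},
])

```text
time: 46.45
tool_pos: [0.7427, -0.0256, 0.1991]
ee_rot: [-0.001, 0.719, 0.695, 0.0]
wrist_force: [-31.5, 2.4, 34.7]
grip_width: 0.0109
```

```bash
python3 -c "
from h import *
s=st();save('wrist','w28');save('side','s28',(170,110,330,230),4.8)"
```

```text
t46.5 pos [ 0.7427 -0.0256  0.1991] head -2.0 F [-31.5   2.4  34.7] w 0.0109 q [-0.04  0.67  0.44  1.34  0.    1.57] tz [-0.001  0.002 -1.   ]
```

View pics/w28.png

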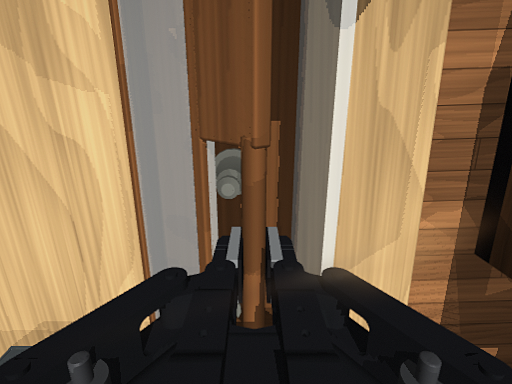

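View pics/s28.png

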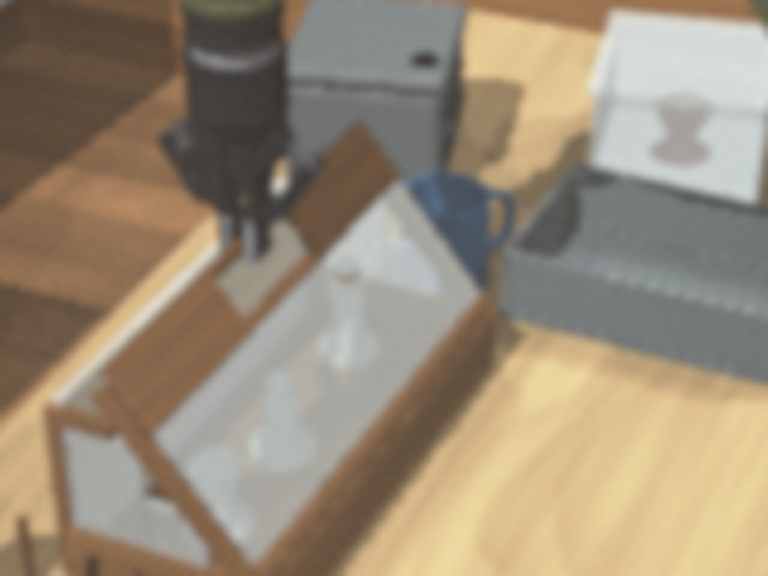

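The front is against its stop (x 0.7427, against 0.742 when I first gripped it shut). I'll ease off, release, and rise straight up.

Request:
apply_moves([
  {"linear":[0,0,0],"roll":0},
  {"linear":[0,0,0],"roll":0},
  {"linear":[0,0,0],"roll":0},
  {"linear":[0,0,0],"roll":0},
  {"linear":[0,0,0],"roll":0},
  {"linear":[0,0,0.02],"roll":0},
  {"linear":[0,0,0.05],"roll":0},
  {"linear":[0,0,0.08],"roll":0},
], gripper=0.06)

```text
time: 47.35
tool_pos: [0.7426, -0.0256, 0.2785]
ee_rot: [-0.002, 0.719, 0.695, -0.001]
wrist_force: [0.3, 0.4, -0.1]
grip_width: 0.0399
```

Request:
apply_moves([
  {"linear":[-0.03,0,0.01],"roll":0},
  {"linear":[-0.07,0,0.03],"roll":0},
  {"linear":[-0.12,0.0,0.03],"roll":0},
  {"linear":[-0.17,0.0,0.03],"roll":0},
  {"linear":[-0.21,0.0,0.03],"roll":0},
  {"linear":[-0.25,0,0.03],"roll":0},
  {"linear":[-0.29,0,0.03],"roll":0},
  {"linear":[-0.33,0,0.03],"roll":0},
])

```text
time: 48.15
tool_pos: [0.4112, -0.0257, 0.3081]
ee_rot: [-0.002, 0.719, 0.695, -0.001]
wrist_force: [0.1, -0.2, 1.2]
grip_width: 0.0402
```

```bash
python3 -c "
from h import *
s=st();d=save('top','t29',(190,70,440,270),3.2);save('side','s29',(150,110,350,300),3.5);save('wrist','w29')
c=d['color'][95:130,255:320,::-1];cv2.imwrite('pics/c29.png',cv2.resize(c,None,fx=11,fy=11,interpolation=cv2.INTER_CUBIC))"
```

```text
t48.1 pos [ 0.4112 -0.0257  0.3081] head -2.0 F [ 0.1 -0.2  1.2] w 0.0402 q [-0.06  0.04 -0.22  1.31  0.    1.54] tz [-0.003  0.002 -1.   ]
```

View pics/t29.png

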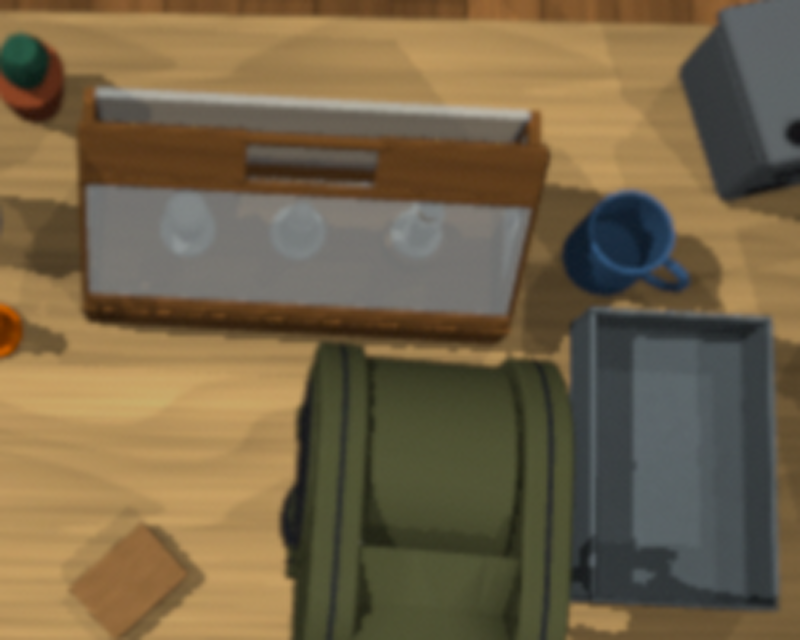

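View pics/s29.png

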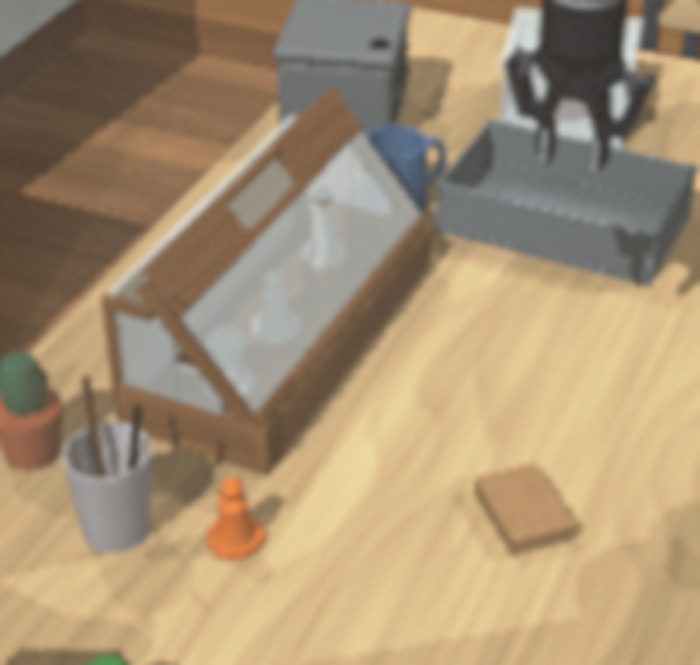

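View pics/c29.png

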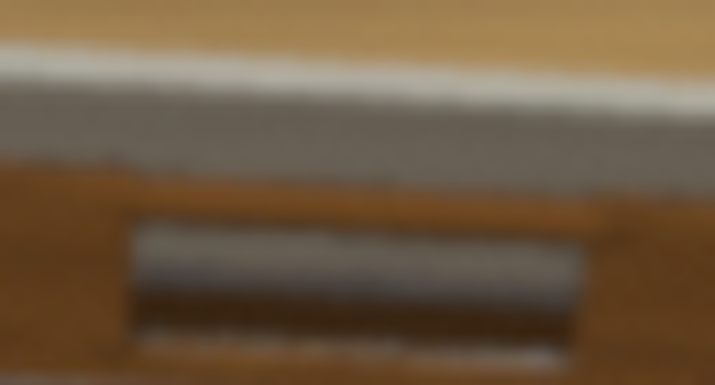

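The rail is at the same pixels as at the start, so the front is fully shut. All three ornaments stand upright inside, and the bystanders are where they were. Handing in.

```bash
python3 -c "
from h import *
print(finish_job())"
```

```text
the job is handed in; nothing more can be done
None
```

The job is done and handed in at about 48 s of the 210 s allowed; no verdict came back.

**What I did**
- I lowered the front to level, then took the riser from the storage box. I located it in the top and wrist pictures rather than by sweeping the floor. The jaws then felt it at 58.9 mm, against 60 mm nominal.
- I set the riser flat on the case floor and stood the lighthouse on it.
- I then stood the white bell and the white bollard on the case floor; there was no buoy on the shelf.
- Last, I swung the front back up until it was shut.

**Last checks**
- The pull rail was at the same pixels in the top view as before opening.
- All three ornaments look upright through the front.
- The pen cup, mug, card box and the green and orange look-alikes looked untouched, though I did not measure them.
- The gripper is clear of everything.

**What went less smoothly**
- **Bollard grip:** the first close caught its head with the tops of the pads, so I regripped on the head before lifting.
- **Closing the front:** the bar probably slipped a few mm in the fingers. That pushed the wrist force to about 40 N partway up, so I re-centred the arc. It reached about 47 N at the shut stop. Both are well under the 120 N wrist limit, and the load was on the fingers, not the gripper body.

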